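# Unhook a boxed mouse from its desk display peg and file it in the organiser

### The job

Take the wide pack off its display peg: draw it along the peg and lift it just enough to ease its hole over the upturned tip, feeling for how the wire is bent, gently, never loading the wire by more than 10 N. Then stand it upright in the slot at the +x side of the desk organiser, lowering it onto the slot's floor before letting go, and leave the narrow pack hanging on its own peg.

Things in the scene. Friction and masses are not known exactly. Their poses are not given: they have to be found in the camera images.
- pack_center (a point): Centre of the wide pack, the one to move: stiff cardboard, about 80 g, 50 mm wide (y), 95 mm tall (z, up), a round black mouse showing on both faces. The lower 73 mm is a box 14 mm thick (x), the top 22 mm a header 3 mm thick at mid-thickness. Grip its two narrow side faces, 50 mm apart, from above with a finger either side of the peg, about 20 mm above this centre.
- pack_hole (a point): Centre of the hole through the wide pack's header along x: 10 mm wide, 13 mm high, 37 mm above pack_center (4 mm of card above it). At the start the pack hangs still on stand's peg by the hole's upper edge, 23 to 34 mm in front of the bar, its x along the peg.
- stand: Display stand of the wide pack, grey metal, fixed: base 110 x 100 x 12 mm, upright bar 36 mm wide, 8 mm thick, front face at x = 0, top at z = 177 mm. Origin at desk level below the peg's root; x along the peg, away from the bar; z up.
- stand_root (a point): Root of stand's peg: a stiff steel wire 6 mm thick, its axis leaving the bar's face here, 165 mm above the desk. The first 45 mm run straight and level along x. There it has been bent in use, up or down and sideways by up to 14 degrees each (not reported). It then runs 65 mm straight to an upturned tip, 24 mm long, 30 degrees up from the rest (ends near x = 134 mm).
- stand_b: A second stand of the same sizes and axes with the same kind of peg; it carries the narrow pack. Which of the two stands is on the left varies.
- narrow_pack_center (a point): Centre of the narrow pack, to be left hanging on stand_b's peg: cardboard, 32 mm wide, 110 mm tall, 14 mm thick, a long black stick showing.
- slot (a point): Centre of the slot's floor, 5 mm above the desk, in the desk organiser: a grey plastic tray 80 x 150 mm, 40 mm high, walls 4 mm, fixed. The slot is the small middle compartment along its +x side, inside 21 mm (x) by 64 mm (y), 35 mm deep, open above. x across the slot, y along it, z up. The pack stands in it with its width along y, either face forward.
There are look-alikes about, which are no part of the job. What is shaped like the part that bears pack_center but yellow is not meant. What is shaped like the stand but purple is not meant.

How it is judged:
On the way, in this order (a step that is already met when the one before it is completed fails the run):
1. the wide pack is off the peg, beyond the tip, and held by the fingers (x of pack_center in the frame of stand above 0.142 m and height (world z) of pack_center above 0.1 m and contact force between the fingers and pack above 1 N), for 0.1 s.
2. the pack is lowered to within 5 mm of the slot's floor while still held (z of pack_center in the frame of slot below 0.0525 m and x of pack_center in the frame of slot between -0.011 and 0.011 m and y of pack_center in the frame of slot between -0.012 and 0.012 m and contact force between the fingers and pack above 1 N), for 0.05 s.
At the end, for the whole second after the job is handed in: The wide pack stands in the organiser's slot on the slot's floor (its centre within 12 mm of the slot's middle each way and 43 to 50.5 mm above the floor), the right way up, leaning less than 0.3 rad, at rest and released; the narrow pack hangs within 20 mm of where it was (z of pack_center in the frame of slot between 0.043 and 0.0505 m and x of pack_center in the frame of slot between -0.012 and 0.012 m and y of pack_center in the frame of slot between -0.012 and 0.012 m and angle between pack_center's own z axis and vertical below 0.3 rad and linear speed of pack below 0.02 m/s and distance of narrow_pack_center from where it was at the start of the episode below 0.02 m); the robot touches nothing.
It fails at once if the pack presses on its stand or peg with more than 10 N (contact force between pack and stand above 10 N).
It fails at once if the narrow pack is moved by more than 30 mm (distance of narrow_pack_center from where it was at the start of the episode above 0.03 m).
It also fails if it takes over 72 s, if anything falls off the work surface, if the arm or the gripper's body presses on something with over 40 N, if the wrist force passes 120 N, or if a joint passes its speed limit or range.

### The arm

A 6-joint arm with a two-finger parallel gripper is mounted at the origin on the work surface. World frame = base frame: x ahead of the robot, y to its left, z up, the work surface at z = 0. Lengths are in m, angles in rad, forces in N, time in s.
With the tool pointing down it reaches from about 0.275 to 0.725 m from the base axis. Payload 5.6 kg.
Tool frame: the origin (TCP) lies midway between the tips of the shut fingers; the grasp point (between the pads) lies 19 mm behind it; x points along the fingers, y is the direction in which the jaws open and shut, and the axes are right-handed (so a half turn about x gives the same grasp; the last joint's range is limited). The gripper opens to 85 mm and grips with 20 to 120 N. Pads are 22 mm wide; open, the fingers measure 114 mm over their backs; the gripper's body (76 mm by 85 mm) begins 54 mm behind the grasp point. The pads swing forward as they close: fully open they stand 13 mm farther back than shut.
Start: joints at [-0.953, 0.255, 0.108, 0, -1.424, -0.285], TCP at [0.18, -0.52, 0.208] pointing down, gripper open.
Joint ranges: [-2.95, 2.95], [-1.21, 1.97], [-1.09, 1.5], [-2.87, 1.71], [-2.94, -0.07], [-3.05, 3.05]. Speed limits (rad/s): [2.57, 2.57, 3.14, 3.14, 3.14, 3.14].

### API

Orientations are given as a rotation vector (axis times angle).
In Python, from rig import bot gives the robot as it stands.
- The arm moves only by the tool send_rows, never from a script. Its argument "rows" is a list of rows, each an object with "slide": the shift along the tool's x, y, z in m, a list of three; "angular": the turn, a rotation vector about the tool's x, y, z in degrees, a list of three. In form: [{"slide": [tx, ty, tz], "angular": [rx, ry, rz]}, ...]. A call has 1 to 8 rows; each row shifts and turns the pose as measured when the row begins, along the tool's axes as they then stand; what a row does not reach is not made up. A row lasts 1/8 s, in which the tool goes at most 62.5 mm and 10.7 degrees, less where a joint would pass 70% of its speed; a pose out of reach is approached as far as the arm can. A call is refused whole if a number of a shift passes 0.0625 or a number of a turn 10.7, either way. A call with a gripper value outside its range is refused whole. "jaw" is the opening, from 0 (shut) to 1 (fully open), set as the call begins (left out, the last holds). The fingers move at their own pace and stop on an object; the grip force is fixed at half the most. Time passes only in rows, so rows that do not move let the fingers close. It gives the time, the measured TCP pose, the force and the opening at its end, in the units of the state.
- bot.get_state(): the state, without advancing time (a new reading comes with each control period).
- bot.snapshot(name): name is "scene" or "side" or "wrist"; returns the picture (384x512x3 uint8, red, green, blue); there is no depth.
- bot.camera_params(name): a dict with "fx", "fy", "cx", "cy" (pixels), "k1" (the pictures are not rectified: a ray, as slopes to the right and down, at radius r is drawn at 1 + k1 r^2 times it, then the intrinsics apply), "R" (3x3) and "t" (3): a world point X has camera coordinates R X + t; the wrist camera has in their place "tool_from_camera" (4x4, takes a point from camera to tool coordinates, whose origin is the TCP and whose axes are the tool frame's). Camera axes: x right, y down, z forward; pixel columns grow to the right and rows downward; lengths in m; the calibration is good to about 2 mm. A picture is of the moment at which its call begins: read the wrist's pose just before it. camera_params takes no time and is no camera call.
- bot.close_job(): hands the job in, once; it reports no verdict.
Trained networks look in the newest picture that a camera, given by its name, has taken for a name from the list of things; names that differ only in an ending like _2 or _b are one class to them, and where a whole thing is asked for, a point or a joint stands for the part that bears it (a point fixed in the world has none). Each returns a list of dicts, best first, with "score" (0 to 1); they miss things now and then, are a little off and sometimes report something else, mostly with a low value. They report only what shows in the picture. A call takes as long as a camera call. They do not tell look-alikes from the thing itself.
- bot.search_frame(name, camera): "bbox" ([left, top, width, height] in pixels, round what is visible of it).
- bot.cut_out(name, camera): "mask" (384x512 bool, what is visible of it) and "bbox" ([left, top, width, height] in pixels, round what is visible of it).
- bot.mark_of(name, camera): "pixel" ([column, row] in pixels: a listed point, or the origin of a listed thing).
The state is a dict: "time": time; "q": joint angles; "qd": joint speeds; "joint_efforts": joint torques, N m; "ee_pos": TCP position; "tool_rot": TCP orientation; "wrist_force": force on the tool from outside, world axes, zero at the start; "ft_torque": the same for the moment, N m; "finger_gap": finger opening in m.
Only numpy, scipy, OpenCV 4.12 (cv2) and the standard library are available. Lean on these libraries where they do the work, as an engineer would, in place of code of your own. Each camera call takes 0.05 s, during which the arm holds its last target.

## Working session

There is one attempt and no reset: what is moved stays moved. The work goes in short steps, Python scripts to look and compute and a tool call to move; the robot and the scene stay as the last step left them, time stands still between calls to the robot, and variables do not carry over. Pictures are saved under pics/ and viewed, and the job is handed in when it is done.

Besides the shell and the picture viewer there is one more tool, called as name([rows], argument=value, ...), one row to a line, values as JSON. send_rows: Moves the arm, as the interface text tells. Its arguments: {"type":"object","properties":{"rows":{"type":"array","items":{"type":"object","properties":{"slide":{"type":"array","items":{"type":"number"}},"angular":{"type":"array","items":{"type":"number"}}}}},"jaw":{"type":"number"}},"required":["rows"]}

```bash
ls; mkdir -p pics; python3 - <<'E'
from rig import bot
import cv2
for n in ["scene","side","wrist"]:
    im=bot.snapshot(n); cv2.imwrite(f"pics/a_{n}.png",cv2.cvtColor(im,cv2.COLOR_RGB2BGR))
    p=bot.camera_params(n); print(n,{k:(v.tolist() if hasattr(v,'tolist') else v) for k,v in p.items()})
for k,v in bot.get_state().items(): print(k,v)
E
```

```text
pics
scene {'fx': 372.7360437703758, 'fy': 372.7360437703758, 'cx': 255.09768508645269, 'cy': 196.80953264195165, 'k1': -0.021279504097987935, 'R': [[0.6760162066605689, 0.736835606311193, 0.008682027658982648], [0.4234641711795094, -0.3788146642360431, -0.8229079814213648], [-0.6030590220364058, 0.5599756596779456, -0.5681083316663675]], 't': [-0.2470301572189839, -0.12449443923683505, 1.4220396644609905]}
side {'fx': 382.26957101018115, 'fy': 382.26957101018115, 'cx': 255.136705873831, 'cy': 193.25168830152975, 'k1': -0.11800754648996942, 'R': [[-0.9921778141401718, -0.12224263965127367, 0.02529668316439593], [-0.08203193402010335, 0.48571963288200815, -0.8702569735623432], [0.09409541396344664, -0.865524797613596, -0.49194804378815404]], 't': [0.43709338404222015, 0.1837988982184901, 1.0799902398751509]}
wrist {'fx': 313.7009389219076, 'fy': 313.7009389219076, 'cx': 261.34753728204987, 'cy': 196.82509106642672, 'k1': -0.07602034742005967, 'tool_from_camera': [[0.0010989325992184068, -0.30980175317741476, 0.9508005395851128, -0.1656256504259806], [0.9999985365863134, 0.0015871158398156934, -0.0006386615237091241, -0.0004036247371159707], [-0.0013111721371487583, 0.9507998500165586, 0.3098030439426243, -0.07998694825477418], [0.0, 0.0, 0.0, 1.0]]}
time 0.15
q [-9.53420353e-01  2.55606401e-01  1.07327992e-01 -3.39246969e-04
 -1.42388488e+00 -2.84592506e-01]
qd [-0.00190833 -0.00137339  0.00469103  0.00193639 -0.00053023 -0.00031249]
joint_efforts [ 6.92492486e-04 -3.86943948e+01  2.38080972e+01  5.36652043e+00
 -4.57663875e-03 -1.69143010e-05]
ee_pos [ 0.17958601 -0.51944452  0.20731867]
tool_rot [-0.26003557  1.5552733   0.26220612]
wrist_force [0.24854938 0.05615562 0.23736272]
ft_torque [ 0.01800009  0.03271955 -0.03244216]
finger_gap 0.08529417368718202
```

View pics/a_scene.png

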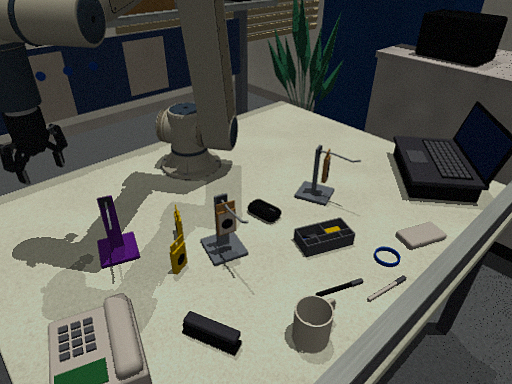

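View pics/a_side.png

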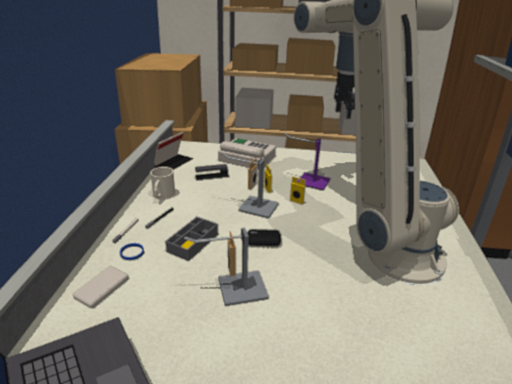

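View pics/a_wrist.png

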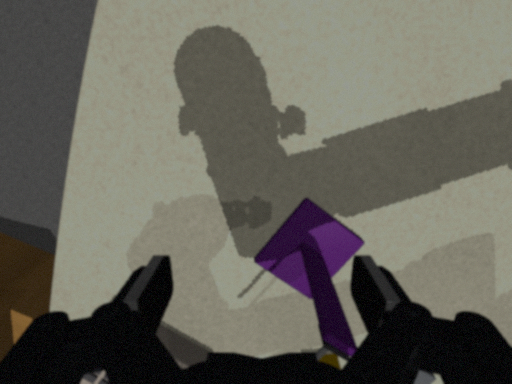

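The wide pack hangs on the stand near scene (225,225). The narrow one is near (320,175), the organiser at (323,237), and the yellow and purple look-alikes are to the left. Next I'll locate them.

```bash
cat > h.py <<'E'
import numpy as np, cv2
from scipy.spatial.transform import Rotation as Rn
from rig import bot
def cam(n, st=None):
    p=bot.camera_params(n)
    K=np.array([[p['fx'],0,p['cx']],[0,p['fy'],p['cy']],[0,0,1.]])
    if n=='wrist':
        st=st or bot.get_state()
        T=np.eye(4);T[:3,:3]=Rn.from_rotvec(st['tool_rot']).as_matrix();T[:3,3]=st['ee_pos']
        M=np.linalg.inv(T@np.array(p['tool_from_camera'])); R,t=M[:3,:3],M[:3,3]
    else: R,t=np.array(p['R']),np.array(p['t'])
    return K,p['k1'],R,t
def proj(c,X):
    K,k1,R,t=c; Y=np.atleast_2d(X)@R.T+t; s=Y[:,:2]/Y[:,2:]; s=s*(1+k1*(s**2).sum(1,keepdims=True))
    return s*[K[0,0],K[1,1]]+[K[0,2],K[1,2]]
def ray(c,px):
    K,k1,R,t=c
    u=cv2.undistortPoints(np.array(px,float).reshape(-1,1,2),K,np.array([k1,0,0,0,0.])).reshape(-1,2)
    d=np.c_[u,np.ones(len(u))]@R; d/=np.linalg.norm(d,axis=1,keepdims=True)
    return -R.T@t,d
def plane(c,px,z):
    o,d=ray(c,px); return o+d*((z-o[2])/d[:,2:])
def tri(cs,pxs):
    A=0;b=0
    for c,p in zip(cs,pxs):
        o,d=ray(c,p);d=d[0];P=np.eye(3)-np.outer(d,d);A=A+P;b=b+P@o
    X=np.linalg.solve(A,b); return X,[float(np.linalg.norm(proj(c,X)[0]-p)) for c,p in zip(cs,pxs)]
def save(n,im,box=None,s=1):
    if box: x,y,w,h=box; im=im[y:y+h,x:x+w]
    im=cv2.cvtColor(im,cv2.COLOR_RGB2BGR); im=cv2.resize(im,None,fx=s,fy=s,interpolation=cv2.INTER_CUBIC)
    cv2.imwrite(f"pics/{n}.png",im)
E
python3 - <<'E'
from h import *
for n in ["scene","side"]:
    c=cam(n)
    for k in ["pack_center","pack_hole","stand","stand_root","narrow_pack_center","slot"]:
        for m in bot.mark_of(k,n)[:5]: print(n,k,np.round(m['pixel'],1),round(m['score'],2))
    im=bot.snapshot(n)
    if n=="scene": save("b1",im,(90,180,170,90),4); save("b2",im,(280,135,120,130),4)
    else: save("b3",im,(200,130,120,90),5); save("b4",im,(150,210,140,110),5)
E
```

```text
scene pack_center [225.9 217.4] 0.78
scene pack_center [178.5 221.3] 0.74
scene pack_center [176.7 252.3] 0.61
scene pack_hole [177.  243.7] 0.75
scene pack_hole [223.2 202.7] 0.63
scene pack_hole [177.6 211.4] 0.6
scene stand [317.4 192.8] 0.62
scene stand [224.9 245.8] 0.6
scene stand [327.6 167.2] 0.55
scene stand_root [105.  204.4] 0.97
scene stand_root [228.8 206.2] 0.65
scene stand_root [219.6 202.4] 0.57
scene narrow_pack_center [325.6 166.9] 0.7
scene slot [328.2 244.9] 0.89
side pack_center [295.2 191.3] 0.9
side pack_center [252.3 170.9] 0.82
side pack_center [267.8 179.3] 0.65
side pack_hole [296. 179.] 0.66
side pack_hole [250.5 164.1] 0.64
side pack_hole [268.2 170.5] 0.57
side stand [259.1 210.1] 0.87
side stand [315.2 180.9] 0.8
side stand [243.  287.2] 0.69
side stand_root [259.9 161.6] 0.87
side stand_root [316.8 144.6] 0.85
side narrow_pack_center [253.7 169.8] 0.72
side narrow_pack_center [227.9 256.2] 0.56
```

View pics/b1.png

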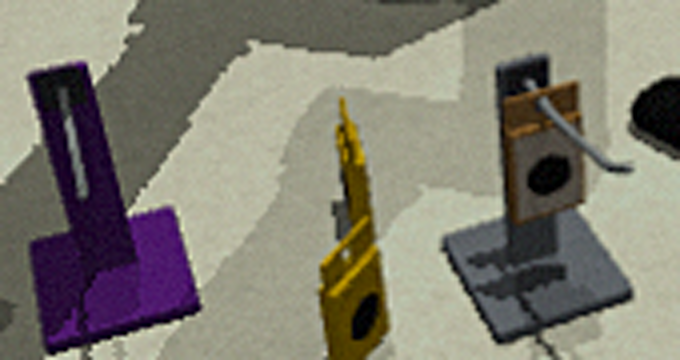

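View pics/b2.png

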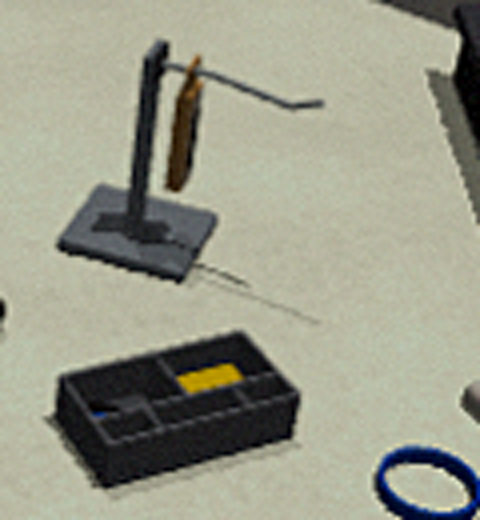

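View pics/b3.png

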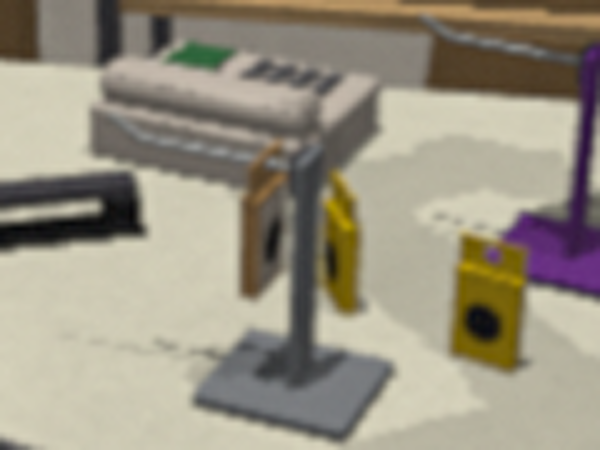

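View pics/b4.png

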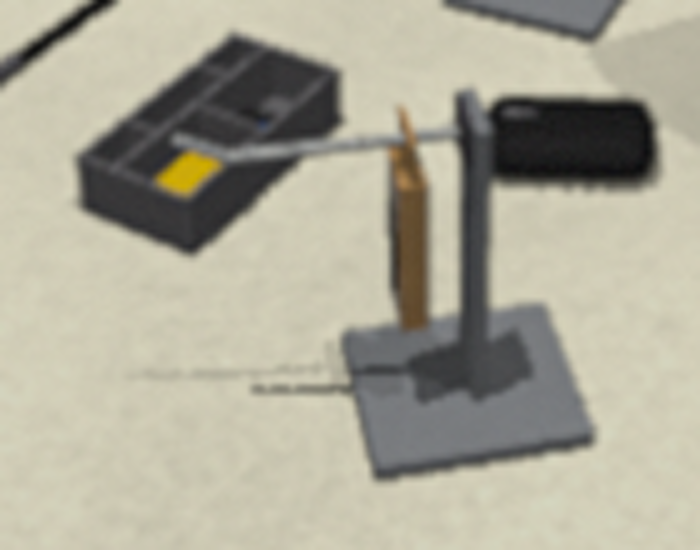

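```bash
python3 - <<'E'
from h import *
S,D=cam('scene'),cam('side')
f=lambda u,v,s,ox,oy:[(u+.5)/s-.5+ox,(v+.5)/s-.5+oy]
b1=lambda u,v:f(u,v,4,90,180); b3=lambda u,v:f(u,v,5,200,130)
b2=lambda u,v:f(u,v,4,280,135); b4=lambda u,v:f(u,v,5,150,210)
for n,a,b in [("root",(528,83),(288,160)),("bend2",(608,163),(135,136)),("tip",(632,168),(110,117)),("bartopR",(550,58),(322,140)),
   ("baseL",(443,243),(395,368)),("baseBot",(500,328),(252,332))]:
    print(n,*tri([S,D],[b1(*a),b3(*b)]))
print("base corners z12 scene",plane(S,[b1(443,243),b1(500,328),b1(632,290)],.012).round(4).tolist())
print("base corners z12 side",plane(D,[b3(195,395),b3(252,332),b3(395,368),b3(345,432)],.012).round(4).tolist())
for n,a,b in [("Broot",(163,66),(465,132)),("Bbend2",(293,105),(235,157)),("Btip",(322,103),(175,138))]:
    print(n,*tri([S,D],[b2(*a),b4(*b)]))
print("organiser top z40 scene",plane(S,[b2(62,378),b2(240,333),b2(298,395),b2(107,443)],.04).round(4).tolist())
print("organiser side",plane(D,[b4(80,160),b4(235,37),b4(340,75),b4(192,205)],.04).round(4).tolist())
print("slot",plane(S,[[328.2,244.9]],.005))
E
```

```text
root [ 0.4629466  -0.20445626  0.16974966] [0.24098877194120316, 0.1889518838623447]
bend2 [ 0.56303148 -0.22202711  0.17227454] [1.3833214230291655, 0.9824081192191161]
tip [ 0.58191893 -0.22309315  0.18229899] [0.2442503441820339, 0.170096152108949]
bartopR [ 0.44979387 -0.18728171  0.1841745 ] [4.643309688431146, 3.7514831450007797]
baseL [ 0.38824726 -0.23181442  0.00560622] [0.15381617236077214, 0.1265867792096473]
baseBot [ 0.48958121 -0.25672611  0.0114083 ] [0.47080858070346454, 0.3514921098617924]
base corners z12 scene [[0.3951, -0.2357, 0.012], [0.4886, -0.2572, 0.012], [0.5194, -0.1689, 0.012]]
base corners z12 side [[0.5164, -0.165, 0.012], [0.4903, -0.2543, 0.012], [0.3875, -0.2216, 0.012], [0.4139, -0.1361, 0.012]]
Broot [0.45065553 0.19575865 0.16512975] [0.41147207791048307, 0.5629667810826197]
Bbend2 [0.55144965 0.22606401 0.16117163] [0.6157759033129835, 0.8171396281331447]
Btip [0.57593429 0.22858199 0.171347  ] [0.05907788026090103, 0.07728064823910204]
organiser top z40 scene [[0.5611, -0.0276, 0.04], [0.6136, 0.1076, 0.04], [0.6834, 0.0806, 0.04], [0.627, -0.0555, 0.04]]
organiser side [[0.6815, 0.0845, 0.04], [0.6281, -0.0513, 0.04], [0.5564, -0.0214, 0.04], [0.6093, 0.1131, 0.04]]
slot [[0.643214   0.02339279 0.005     ]]
```

```bash
cat >> h.py <<'E'
def toolR(yaw,flip=1):
    x=np.array([0,0,-1.]);y=flip*np.array([-np.sin(yaw),np.cos(yaw),0]);return np.c_[x,y,np.cross(x,y)]
def go(P,R,n,st=None):
    st=st or bot.get_state(); p=np.array(st['ee_pos']);R0=Rn.from_rotvec(st['tool_rot'])
    w=(R0.inv()*Rn.from_matrix(R)).as_rotvec()
    print("from",p.round(4),"rotdelta deg",np.degrees(w).round(2))
    rows=[]
    for i in range(n):
        Ri=R0*Rn.from_rotvec(w*i/n); s=Ri.inv().apply((np.array(P)-p)/n)
        rows.append({"slide":[round(float(a),4) for a in s],"angular":[round(float(a),2) for a in np.degrees(w/n)]})
    print(str(rows).replace("'",'"'))
E
python3 - <<'E'
from h import *
st=bot.get_state();print(Rn.from_rotvec(st['tool_rot']).as_matrix().round(3))
R=toolR(np.radians(-16))
go([.42,-.20,.33],R,8)
E
```

```text
[[-0.    -0.327  0.945]
 [ 0.     0.945  0.327]
 [-1.     0.    -0.   ]]
from [ 0.1797 -0.5198  0.208 ] rotdelta deg [35.07 -0.   -0.  ]
[{"slide": [-0.0153, 0.028, 0.0415], "angular": [4.38, -0.0, -0.0]}, {"slide": [-0.0153, 0.0311, 0.0392], "angular": [4.38, -0.0, -0.0]}, {"slide": [-0.0153, 0.034, 0.0367], "angular": [4.38, -0.0, -0.0]}, {"slide": [-0.0153, 0.0367, 0.034], "angular": [4.38, -0.0, -0.0]}, {"slide": [-0.0153, 0.0392, 0.0311], "angular": [4.38, -0.0, -0.0]}, {"slide": [-0.0153, 0.0414, 0.028], "angular": [4.38, -0.0, -0.0]}, {"slide": [-0.0153, 0.0434, 0.0248], "angular": [4.38, -0.0, -0.0]}, {"slide": [-0.0153, 0.0452, 0.0214], "angular": [4.38, -0.0, -0.0]}]
```

send_rows([
  {"slide":[-0.05,0,0]},
  {"slide":[-0.05,0,0]},
  {"slide":[-0.02,0.03,0.04],"angular":[6,0,0]},
  {"slide":[0,0.035,0.04],"angular":[6,0,0]},
  {"slide":[0,0.04,0.04],"angular":[6,0,0]},
  {"slide":[0,0.05,0.035],"angular":[6,0,0]},
  {"slide":[0,0.055,0.03],"angular":[6,0,0]},
  {"slide":[0,0.055,0.03],"angular":[5,0,0]},
])

```text
invalid input
```

```bash
python3 - <<'E'
from h import *
R=toolR(np.radians(-16))
go([.44,-.20,.32],R,4)
E
```

```text
from [ 0.1797 -0.5198  0.208 ] rotdelta deg [35.07 -0.   -0.  ]
[{"slide": [-0.028, 0.0543, 0.0876], "angular": [8.77, -0.0, -0.0]}, {"slide": [-0.028, 0.067, 0.0783], "angular": [8.77, -0.0, -0.0]}, {"slide": [-0.028, 0.0782, 0.0672], "angular": [8.77, -0.0, -0.0]}, {"slide": [-0.028, 0.0875, 0.0545], "angular": [8.77, -0.0, -0.0]}]
```

Both fields are required.

send_rows([
  {"slide":[-0.05,0,0],"angular":[0,0,0]},
  {"slide":[-0.05,0,0],"angular":[0,0,0]},
  {"slide":[-0.02,0.03,0.04],"angular":[6,0,0]},
  {"slide":[0,0.035,0.04],"angular":[6,0,0]},
  {"slide":[0,0.04,0.04],"angular":[6,0,0]},
  {"slide":[0,0.05,0.035],"angular":[6,0,0]},
  {"slide":[0,0.055,0.03],"angular":[6,0,0]},
  {"slide":[0,0.055,0.03],"angular":[5,0,0]},
])

```text
time: 1.85
ee_pos: [0.3859, -0.2385, 0.3312]
tool_rot: [0.243, 1.557, -0.237]
wrist_force: [1.8, -1.1, 0.1]
finger_gap: 0.0855
```

```bash
python3 - <<'E'
from h import *
R=toolR(np.radians(-16))
go([.44,-.20,.32],R,4)
E
```

```text
from [ 0.3859 -0.2385  0.3312] rotdelta deg [-1.52 -0.   -0.19]
[{"slide": [0.0029, 0.0132, 0.01], "angular": [-0.38, -0.0, -0.05]}, {"slide": [0.0028, 0.0132, 0.0101], "angular": [-0.38, -0.0, -0.05]}, {"slide": [0.0028, 0.0131, 0.0102], "angular": [-0.38, -0.0, -0.05]}, {"slide": [0.0028, 0.0131, 0.0103], "angular": [-0.38, -0.0, -0.05]}]
```

send_rows([
  {"slide":[0,0.015,0.025],"angular":[-0.5,0,0]},
  {"slide":[0,0.015,0.025],"angular":[-0.5,0,0]},
  {"slide":[0,0.013,0.025],"angular":[-0.5,0,-0.2]},
  {"slide":[0,0,0],"angular":[0,0,0]},
  {"slide":[0,0,0],"angular":[0,0,0]},
])

```text
time: 2.48
ee_pos: [0.4745, -0.2141, 0.3317]
tool_rot: [0.214, 1.559, -0.214]
wrist_force: [-0.2, 0.0, 0.1]
finger_gap: 0.0854
```

```bash
python3 - <<'E'
from h import *
st=bot.get_state();print(st['ee_pos'],st['qd'].round(4) if hasattr(st['qd'],'round') else st['qd'])
im=bot.snapshot('wrist'); save('c1',im,None,1.56); cv2.imwrite('pics/c1raw.png',im[:,:,::-1])
for k in ["pack_center","pack_hole","stand","stand_root"]:
    for m in bot.mark_of(k,'wrist')[:5]: print(k,np.round(m['pixel'],1),round(m['score'],2))
E
```

```text
[ 0.47454002 -0.21413615  0.33167917] [ 0.0049  0.0107  0.0001 -0.0048  0.0016  0.0009]
pack_center [268.4 173.1] 0.75
pack_center [266.5 164.2] 0.68
pack_center [176.9 147.6] 0.65
pack_hole [189.7  54.1] 0.7
pack_hole [164.  152.8] 0.69
stand [264.2 132.5] 0.92
stand [504.2  61.4] 0.84
stand [88.3 55.5] 0.71
stand_root [10.9 37.2] 0.87
stand_root [269.  148.7] 0.59
```

View pics/c1.png

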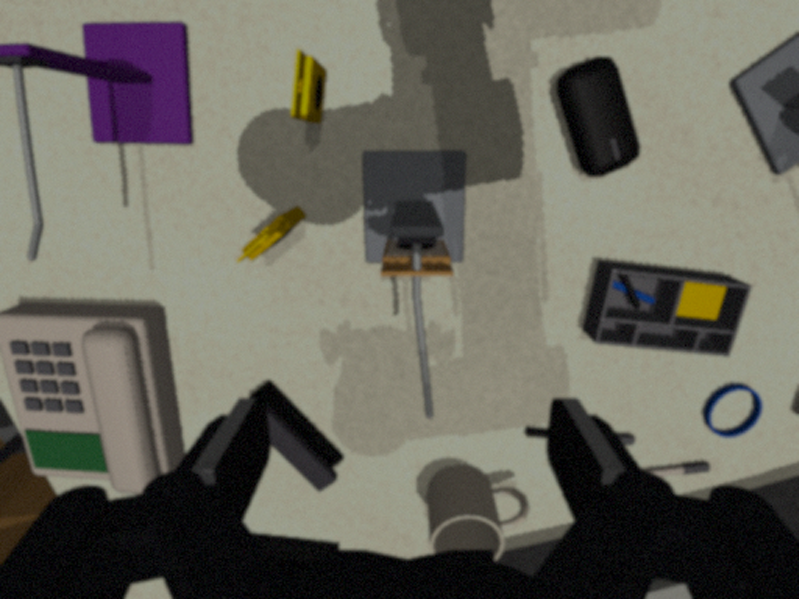

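The wrist view shows the base at (363-463,152-262), the bar, the pack's top at (417,262) and the peg running to about (430,415). I'll zoom in to measure it.

```bash
python3 - <<'E'
from h import *
im=cv2.imread('pics/c1raw.png')[:,:,::-1]
save('c2',im,(215,85,100,100),6); save('c3',im,(230,160,70,115),5); save('c4',im,(365,155,125,80),6)
E
```

```text
(no output)
```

View pics/c2.png

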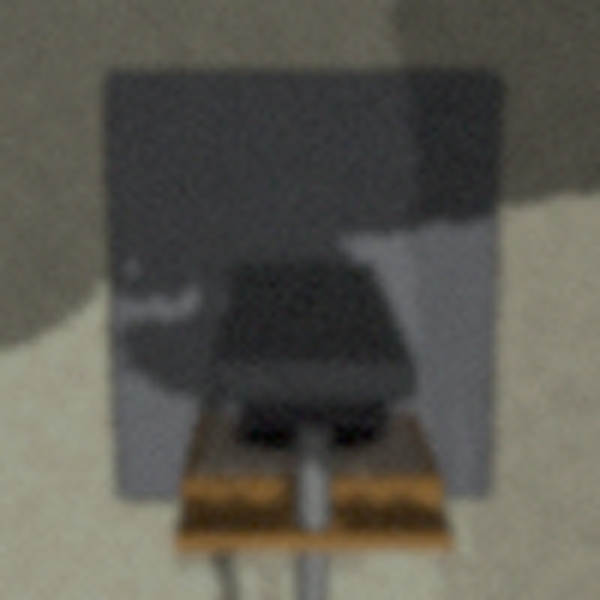

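View pics/c3.png

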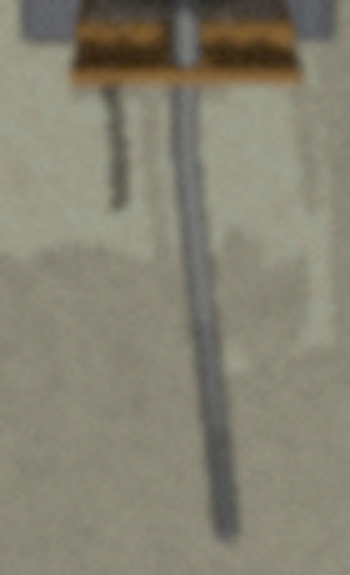

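View pics/c4.png

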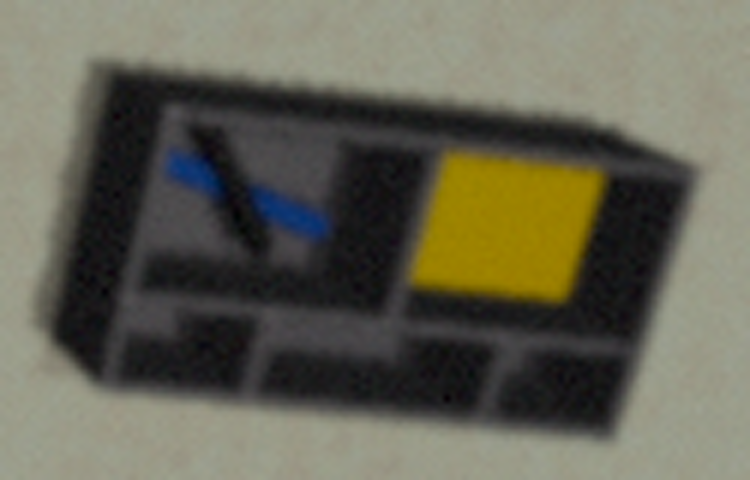

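```bash
cat > fit.py <<'E'
from h import *
from scipy.optimize import least_squares
stW={'ee_pos':np.array([0.47454002,-0.21413615,0.33167917]),'tool_rot':np.array([0.214,1.559,-0.214])}
S,D,W=cam('scene'),cam('side'),cam('wrist')
f=lambda s,ox,oy,*p:np.array([[(u+.5)/s-.5+ox,(v+.5)/s-.5+oy] for u,v in p])
C=[S,D,W]
def local(L,yaw): c,s=np.cos(yaw),np.sin(yaw); return np.asarray(L)@np.array([[c,s,0],[-s,c,0],[0,0,1]])
# stand: (cam, label(list local pts), pixel)
def pegpts(h,v):
    d=np.array([np.cos(v)*np.cos(h),np.cos(v)*np.sin(h),np.sin(v)]); e=v+np.radians(30)
    g=np.array([np.cos(e)*np.cos(h),np.cos(e)*np.sin(h),np.sin(e)])
    b1=np.array([.045,0,.165]); b2=b1+.065*d; return np.array([0,0,.165]),b1,b2,b2+.0245*g
def base(bx): return {k:np.array([bx+sx*.055,sy*.05,.012]) for k,sx,sy in [('bl',-1,-1),('br',-1,1),('fr',1,1),('fl',1,-1)]}
obs=[]
for k,p in zip(['bl','br','fr','fl'],f(6,215,85,(105,72),(502,72),(492,500),(118,500))): obs.append((2,k,p))
for k,p in zip(['Tbl','Tbr','Tfl','Tfr'],f(6,215,85,(220,365),(410,365),(213,398),(412,396))): obs.append((2,k,p))
for k,p in zip(['bl','fl','fr'],f(4,90,180,(443,243),(500,328),(632,290))): obs.append((0,k,p))
for k,p in zip(['fr','fl','bl','br'],f(5,200,130,(195,395),(252,332),(395,368),(345,432))):
    if k!='bl' : obs.append((1,k,p))
# naming check for side handled by fit residuals
for k,p in zip(['root','b2','tip'],f(4,90,180,(528,83),(608,163),(632,169))): obs.append((0,k,p))
for k,p in zip(['root','b2','tip'],f(5,200,130,(288,160),(135,136),(109,116))): obs.append((1,k,p))
for k,p in zip(['b2','tip'],f(5,230,160,(212,425),(226,537))): obs.append((2,k,p))
lat=f(5,230,160,(186,95),(186,120),(192,200),(198,270),(206,350),(219,480))
def pts(q):
    x,y,yaw,bx,h,v=q[:6]; P=base(bx); P.update(Tbl=np.array([-.008,-.018,.177]),Tbr=np.array([-.008,.018,.177]),Tfl=np.array([0,-.018,.177]),Tfr=np.array([0,.018,.177]))
    r,b1,b2,t=pegpts(h,v); P.update(root=r,b1=b1,b2=b2,tip=t); 
    return {k:local(p,yaw)+[x,y,0] for k,p in P.items()}
wt={'b2':.5,'root':.6}
def res(q):
    P=pts(q); o=q[6:].reshape(3,3); r=[]
    for c,k,p in obs: r+=list(wt.get(k,1)*(proj(C[c],P[k]+o[c])[0]-p))
    for p in lat:
        L=[P['root'],P['b1'],P['b2'],P['tip']]; px=proj(W,np.array(L)+o[2])
        r.append(np.interp(p[1],px[:,1],px[:,0])-p[0])
    return np.r_[r,q[6:]/.0015]
if __name__=="__main__":
    q0=np.r_[.463,-.2045,np.radians(-16),0,.1,.05,np.zeros(9)]
    s=least_squares(res,q0,loss='soft_l1'); q=s.x
    cov=np.linalg.inv(s.jac.T@s.jac); sd=np.sqrt(np.diag(cov))
    print("x y",q[:2],sd[:2],"yaw",np.degrees(q[2]),"bx",q[3],"h,v",np.degrees(q[4:6]),np.degrees(sd[4:6]))
    print("offs",q[6:].reshape(3,3).round(4).tolist())
    r=res(q); i=0
    for c,k,p in obs: print(c,k,r[i:i+2].round(2),end='; '); i+=2
    print('lat',r[i:i+6].round(2))
    np.save('standfit.npy',q)
    P=pts(q); print({k:P[k].round(4).tolist() for k in ['root','b1','b2','tip']})
    # pack header top corners
    o=q[12:15]; pk=plane(W,f(6,215,85,(178,543),(452,543)),.172)-o
    print('pack top corners',pk.round(4), 'local', [local((p-[q[0],q[1],0])[None],-q[2])[0].round(4).tolist() for p in pk])
    # tray
    To=[]
    for k,p in zip([(-1,-1),(-1,1),(1,1),(1,-1)],f(6,365,155,(163,102),(697,170),(612,435),(103,385))): To.append((2,k,p))
    for k,p in zip([(-1,-1),(-1,1),(1,1),(1,-1)],f(4,280,135,(62,378),(240,333),(298,395),(107,443))): To.append((0,k,p))
    for k,p in zip([(1,1),(1,-1),(-1,-1),(-1,1)],f(5,150,210,(80,160),(235,37),(340,75),(192,205))): To.append((1,k,p))
    def rt(w):
        o=w[3:].reshape(3,3); r=[]
        for c,k,p in To: r+=list(proj(C[c],local([k[0]*.04,k[1]*.075,.04],w[2])+[w[0],w[1],0]+o[c])[0]-p)
        return np.r_[r,(w[3:]-q[6:])/.001]
    s=least_squares(rt,np.r_[.62,.03,-.37,q[6:]],loss='soft_l1'); w=s.x
    print('tray',w[:3],np.degrees(w[2]),'slot',local([.0255,0,0],w[2])+[w[0],w[1],.005]); print(rt(w)[:24].round(2)); print((w[3:]).reshape(3,3).round(4).tolist())
E
python3 fit.py
```

```text
x y [ 0.4544421 -0.2013432] [0.00140456 0.00198735] yaw -15.313225288861076 bx -0.0006383357448385964 h,v [5.98160721 4.36795498] [0.97660225 1.42341091]
offs [[0.0005, 0.001, 0.0], [0.0, 0.0004, -0.0007], [-0.0005, -0.002, -0.0008]]
2 bl [-0.46 -0.41]; 2 br [ 0.59 -0.67]; 2 fr [0.23 0.15]; 2 fl [-0.49  0.39]; 2 Tbl [-1.76 -0.48]; 2 Tbr [ 1.71 -0.61]; 2 Tfl [-0.48  1.76]; 2 Tfr [1.24 1.96]; 0 bl [-0.94 -1.52]; 0 fl [-0.47  2.17]; 0 fr [ 0.92 -0.2 ]; 1 fr [-1.01 -0.24]; 1 fl [-0.6  -1.21]; 1 br [ 0.01 -0.15]; 0 root [-0.27 -0.18]; 0 b2 [0.34 0.79]; 0 tip [-0.69 -0.02]; 1 root [1.57 1.25]; 1 b2 [0.64 0.1 ]; 1 tip [ 0.6  -0.54]; 2 b2 [0.31 0.26]; 2 tip [-0.07 -0.55]; lat [ 0.03  0.03 -0.24  0.05  0.17  0.26]
{'root': [0.4544, -0.2013, 0.165], 'b1': [0.4978, -0.2132, 0.165], 'b2': [0.5618, -0.2237, 0.17], 'tip': [0.5818, -0.227, 0.1838]}
pack top corners [[ 0.472  -0.2313  0.1728]
 [ 0.4851 -0.1843  0.1728]] local [[0.0249, -0.0243, 0.1728], [0.025, 0.0245, 0.1728]]
tray [ 0.62035857  0.02552486 -0.37582469] -21.533168412771868 slot [0.6440788  0.01616534 0.005     ]
[ 0.24 -0.66  1.01 -1.6   0.29  0.73 -1.23  0.82 -1.59 -0.69  0.   -0.83
  0.82  0.24  0.36  1.1  -0.81 -0.4   0.   -0.89  0.8  -0.98 -0.19 -0.2 ]
[[0.0004, 0.001, -0.0001], [-0.0001, 0.0007, -0.0014], [-0.0003, -0.0023, -0.0012]]
```

```bash
python3 - <<'E'
from h import *
R=toolR(np.radians(-15.4))
go([.4785,-.2087,.215],R,4)
E
```

```text
from [ 0.4743 -0.2143  0.3319] rotdelta deg [-0.23  0.08 -0.03]
[{"slide": [0.0292, 0.0016, 0.0006], "angular": [-0.06, 0.02, -0.01]}, {"slide": [0.0292, 0.0016, 0.0006], "angular": [-0.06, 0.02, -0.01]}, {"slide": [0.0292, 0.0016, 0.0006], "angular": [-0.06, 0.02, -0.01]}, {"slide": [0.0292, 0.0016, 0.0006], "angular": [-0.06, 0.02, -0.01]}]
```

send_rows([
  {"slide":[0.029,0.0016,0.0006],"angular":[-0.06,0.02,0]},
  {"slide":[0.029,0.0016,0.0006],"angular":[-0.06,0.02,0]},
  {"slide":[0.029,0.0016,0.0006],"angular":[-0.06,0.02,0]},
  {"slide":[0.029,0.0016,0.0006],"angular":[-0.06,0.02,0]},
  {"slide":[0,0,0],"angular":[0,0,0]},
])

```text
time: 3.35
ee_pos: [0.4773, -0.2099, 0.215]
tool_rot: [0.213, 1.556, -0.212]
wrist_force: [0.5, 0.2, 0.7]
finger_gap: 0.0854
```

```bash
python3 - <<'E'
from h import *
im=bot.snapshot('wrist'); save('d1',im,None,1.56)
st=bot.get_state(); c=cam('wrist',st); q=np.load('standfit.npy')
go([.4785,-.2087,.145],toolR(np.radians(-15.4)),3)
E
```

```text
from [ 0.4783 -0.2105  0.2168] rotdelta deg [-0.12  0.46 -0.01]
[{"slide": [0.0239, 0.0006, -0.0003], "angular": [-0.04, 0.15, -0.0]}, {"slide": [0.0239, 0.0006, -0.0002], "angular": [-0.04, 0.15, -0.0]}, {"slide": [0.0239, 0.0006, -0.0002], "angular": [-0.04, 0.15, -0.0]}]
```

View pics/d1.png

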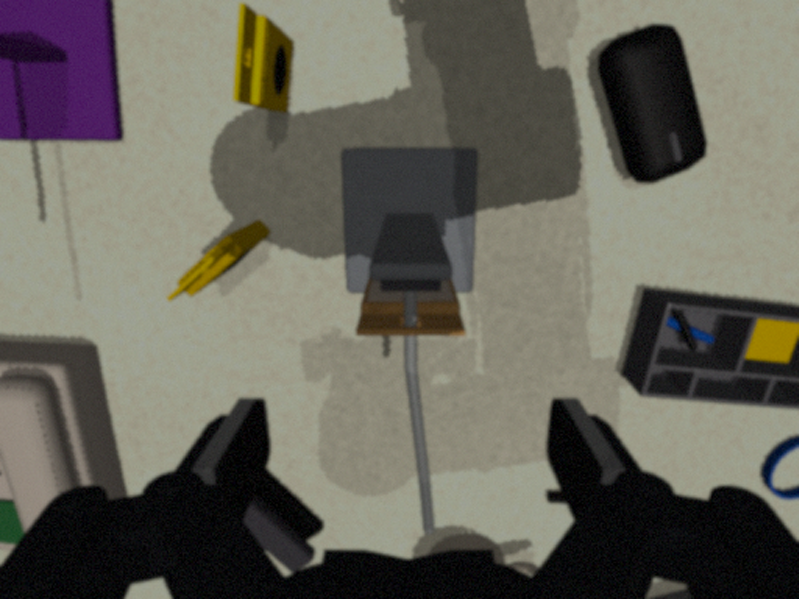

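send_rows([
  {"slide":[0.025,0.0006,0],"angular":[0,0.15,0]},
  {"slide":[0.025,0.0005,0],"angular":[0,0.15,0]},
  {"slide":[0.02,0.0005,0],"angular":[0,0.15,0]},
  {"slide":[0.01,0,0],"angular":[0,0,0]},
  {"slide":[0,0,0],"angular":[0,0,0]},
])

```text
time: 4.03
ee_pos: [0.4845, -0.212, 0.1448]
tool_rot: [0.21, 1.544, -0.215]
wrist_force: [-0.4, 0.6, -0.1]
finger_gap: 0.0854
```

```bash
python3 - <<'E'
from h import *
im=bot.snapshot('wrist'); save('d2',im,None,1.56)
im=bot.snapshot('side'); save('d2s',im,(200,110,120,110),5)
go([.4785,-.209,.124],toolR(np.radians(-15.4)),2)
E
```

```text
from [ 0.485  -0.2121  0.1455] rotdelta deg [-0.12  1.04  0.06]
[{"slide": [0.0107, 0.0006, -0.0037], "angular": [-0.06, 0.52, 0.03]}, {"slide": [0.0107, 0.0006, -0.0036], "angular": [-0.06, 0.52, 0.03]}]
```

View pics/d2.png

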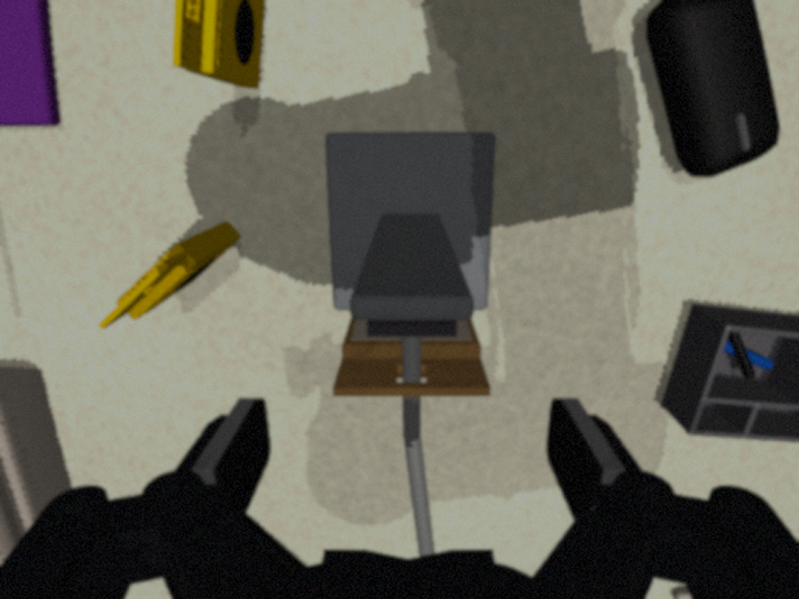

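View pics/d2s.png

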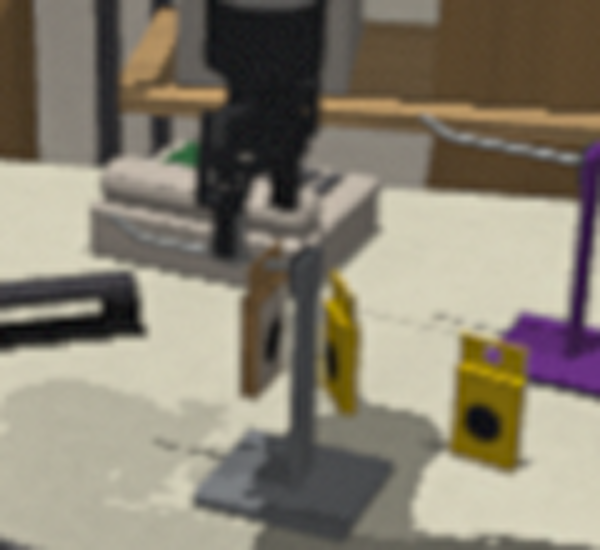

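```bash
python3 - <<'E'
from h import *
st=bot.get_state(); c=cam('wrist',st); a=1.5625
X=plane(c,[[334/a,391/a],[489/a,391/a],[411.5/a,391/a]],.172)
R=Rn.from_rotvec(st['tool_rot'])
print(st['ee_pos'],X,R.inv().apply(X-st['ee_pos']).round(4))
q=np.load('standfit.npy'); print(q[:3])
E
```

```text
[ 0.48497432 -0.21205622  0.1454921 ] [[ 0.4718872  -0.23350793  0.172     ]
 [ 0.48493398 -0.18609263  0.172     ]
 [ 0.47835626 -0.20978108  0.172     ]] [[-0.0266 -0.0242 -0.0064]
 [-0.0267  0.025  -0.0065]
 [-0.0266  0.0004 -0.0065]]
[ 0.4544421 -0.2013432 -0.2672662]
```

send_rows([
  {"slide":[0,0.0004,-0.0035],"angular":[0,0.5,0]},
  {"slide":[0.007,0,-0.003],"angular":[0,0.5,0]},
  {"slide":[0.008,0,0],"angular":[0,0,0]},
  {"slide":[0.006,0,0],"angular":[0,0,0]},
  {"slide":[0,0,0],"angular":[0,0,0]},
])

```text
time: 4.75
ee_pos: [0.479, -0.21, 0.1242]
tool_rot: [0.212, 1.559, -0.213]
wrist_force: [-0.7, -0.3, 0.7]
finger_gap: 0.0852
```

```bash
python3 - <<'E'
from h import *
im=bot.snapshot('wrist'); save('d3',im,None,1.56)
go([.478,-.2096,.124],toolR(np.radians(-15.4)),1)
E
```

```text
from [ 0.4792 -0.21    0.1245] rotdelta deg [-0.12  0.12  0.06]
[{"slide": [0.0005, 0.0001, -0.0013], "angular": [-0.12, 0.12, 0.06]}]
```

View pics/d3.png

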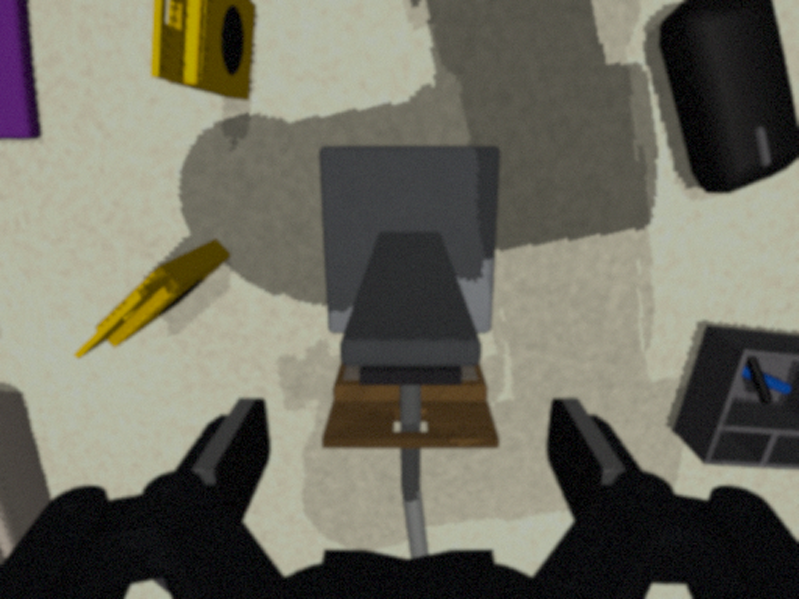

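send_rows([
  {"slide":[0.0005,0.0005,-0.001],"angular":[0,0.1,0]},
  {"slide":[0,0,0],"angular":[0,0,0]},
  {"slide":[0,0,0],"angular":[0,0,0]},
  {"slide":[0,0,0],"angular":[0,0,0]},
], jaw=0.64)

```text
time: 5.3
ee_pos: [0.4788, -0.2094, 0.1246]
tool_rot: [0.212, 1.559, -0.213]
wrist_force: [0.1, -0.3, 0.5]
finger_gap: 0.0546
```

```bash
python3 - <<'E'
from h import *
im=bot.snapshot('wrist'); save('d4',im,(150,220,230,164),3)
st=bot.get_state();print(st['wrist_force'],st['ft_torque'])
go([.478,-.2096,.124],toolR(np.radians(-15.4)),1)
E
```

```text
[-0.66226483  1.04000182 -0.04762571] [-0.00499364 -0.0351303  -0.02322892]
from [ 0.4788 -0.2094  0.1246] rotdelta deg [-0.11  0.08  0.06]
[{"slide": [0.0006, -0.0004, -0.0007], "angular": [-0.11, 0.08, 0.06]}]
```

View pics/d4.png

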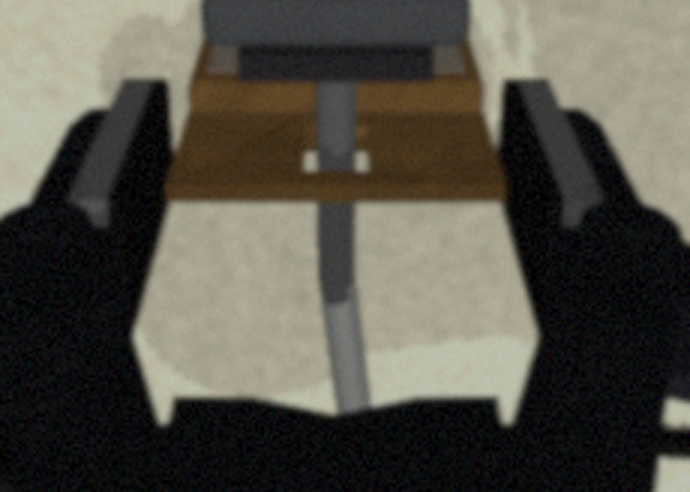

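send_rows([
  {"slide":[0,0,0],"angular":[0,0,0]},
  {"slide":[0,0,0],"angular":[0,0,0]},
  {"slide":[0,0,0],"angular":[0,0,0]},
], jaw=0.3)

```text
time: 5.72
ee_pos: [0.4788, -0.2097, 0.1251]
tool_rot: [0.211, 1.559, -0.214]
wrist_force: [-0.3, -0.4, 1.1]
finger_gap: 0.0477
```

```bash
python3 - <<'E'
from h import *
im=bot.snapshot('wrist'); save('d5',im,(150,220,230,164),3)
st=bot.get_state();print(st['wrist_force'],st['ft_torque'],st['finger_gap'])
go([.478,-.2096,.124],toolR(np.radians(-15.4)),1)
E
```

```text
[-0.05992603 -0.05258185  0.73757397] [-0.01793316  0.10510987 -0.00338117] 0.04741994279826612
from [ 0.4787 -0.2097  0.1251] rotdelta deg [-0.11  0.11  0.09]
[{"slide": [0.0011, -0.0001, -0.0008], "angular": [-0.11, 0.11, 0.09]}]
```

View pics/d5.png

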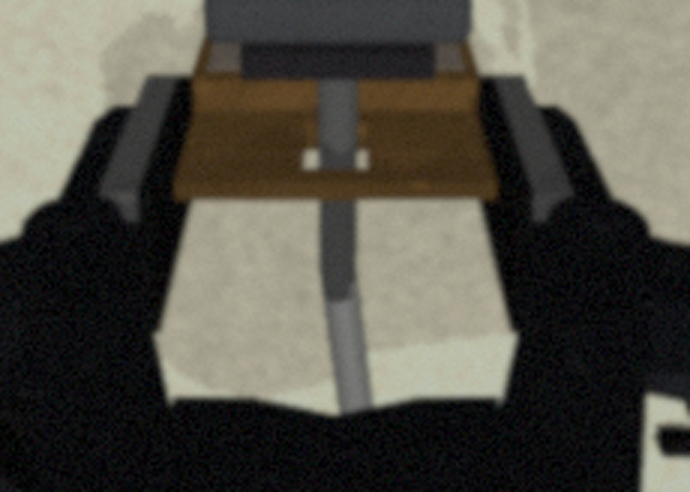

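```bash
cat >> h.py <<'E'
YAW=np.radians(-15.4); ROOT=np.array([.4544,-.2013]); EX=np.array([np.cos(YAW),np.sin(YAW)]); EY=np.array([-EX[1],EX[0]])
def loc(p): d=np.array(p[:2])-ROOT; return np.array([d@EX,d@EY,p[2]])
def wor(l): return np.r_[ROOT+l[0]*EX+l[1]*EY,l[2]]
def step(L,n):
    st=bot.get_state(); f=np.array(st['wrist_force']); print("loc mm",(loc(st['ee_pos'])*1e3).round(2),"F loc",np.round([f[:2]@EX,f[:2]@EY,f[2]],2),"M",np.round(st['ft_torque'],3),"t",st['time'],"gap",round(st['finger_gap'],4))
    go(wor(np.array(L)/1e3),toolR(YAW),n,st)
E
python3 -c "
from h import *
step([25.6,-2,128.8],2)"
```

```text
loc mm [ 25.71  -1.63 125.11] F loc [-0.04 -0.07  0.74] M [-0.018  0.105 -0.003] t 5.775 gap 0.0474
from [ 0.4787 -0.2097  0.1251] rotdelta deg [-0.11  0.11  0.09]
[{"slide": [-0.0018, -0.0002, -0.0], "angular": [-0.05, 0.05, 0.05]}, {"slide": [-0.0018, -0.0002, -0.0001], "angular": [-0.05, 0.05, 0.05]}]
```

send_rows([
  {"slide":[-0.0015,0,0],"angular":[0,0,0]},
  {"slide":[-0.0015,0,0],"angular":[0,0,0]},
  {"slide":[0,0,0],"angular":[0,0,0]},
])

```text
time: 6.15
ee_pos: [0.4784, -0.2093, 0.1275]
tool_rot: [0.212, 1.56, -0.213]
wrist_force: [-1.4, 0.4, -0.2]
finger_gap: 0.0474
```

```bash
python3 - <<'E'
from h import *
im=bot.snapshot('wrist'); save('e1',im,(150,220,230,164),3)
step([35,-1.6,128.8],4)
E
```

```text
loc mm [ 25.26  -1.3  127.47] F loc [-0.12  0.01 -0.98] M [0.022 0.003 0.013] t 6.2 gap 0.0475
from [ 0.4784 -0.2093  0.1275] rotdelta deg [-0.12  0.03  0.05]
[{"slide": [-0.0003, -0.0001, 0.0024], "angular": [-0.03, 0.01, 0.01]}, {"slide": [-0.0003, -0.0001, 0.0024], "angular": [-0.03, 0.01, 0.01]}, {"slide": [-0.0003, -0.0001, 0.0024], "angular": [-0.03, 0.01, 0.01]}, {"slide": [-0.0003, -0.0001, 0.0024], "angular": [-0.03, 0.01, 0.01]}]
```

View pics/e1.png

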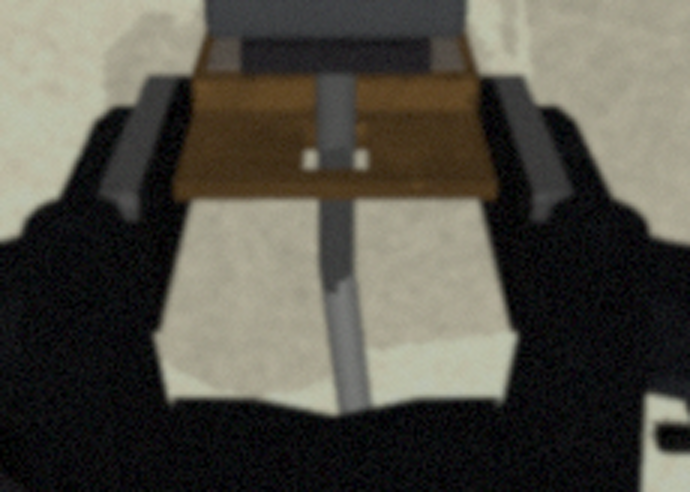

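send_rows([
  {"slide":[-0.0006,0,0.0025],"angular":[0,0,0]},
  {"slide":[-0.0005,-0.0001,0.0025],"angular":[0,0,0]},
  {"slide":[-0.0004,-0.0001,0.0025],"angular":[0,0,0]},
  {"slide":[-0.0002,-0.0001,0.002],"angular":[0,0,0]},
])

```text
time: 6.7
ee_pos: [0.4881, -0.2122, 0.1291]
tool_rot: [0.212, 1.56, -0.213]
wrist_force: [0.6, 0.4, -1.0]
finger_gap: 0.0472
```

```bash
python3 - <<'E'
from h import *
im=bot.snapshot('wrist'); save('e2',im,(150,220,230,164),3)
step([45,-1.2,128.8],4)
E
```

```text
loc mm [ 35.55  -1.62 129.08] F loc [-0.79 -0.27 -0.84] M [ 0.016 -0.066  0.059] t 6.75 gap 0.0474
from [ 0.4882 -0.2123  0.1291] rotdelta deg [-0.12  0.02  0.06]
[{"slide": [0.0001, 0.0001, 0.0024], "angular": [-0.03, 0.0, 0.01]}, {"slide": [0.0001, 0.0001, 0.0024], "angular": [-0.03, 0.0, 0.01]}, {"slide": [0.0001, 0.0001, 0.0024], "angular": [-0.03, 0.0, 0.01]}, {"slide": [0.0001, 0.0001, 0.0024], "angular": [-0.03, 0.0, 0.01]}]
```

View pics/e2.png

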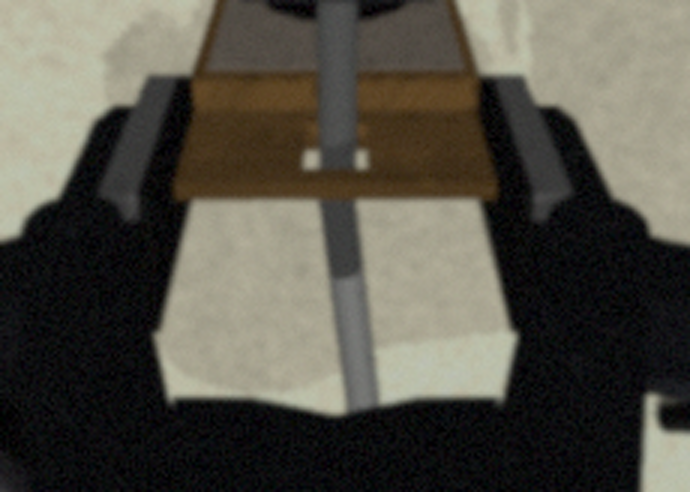

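send_rows([
  {"slide":[0,0.0002,0.0025],"angular":[0,0,0]},
  {"slide":[0,0.0002,0.0025],"angular":[0,0,0]},
  {"slide":[0,0.0001,0.0025],"angular":[0,0,0]},
  {"slide":[0,0.0001,0.002],"angular":[0,0,0]},
])

```text
time: 7.25
ee_pos: [0.4982, -0.2144, 0.129]
tool_rot: [0.212, 1.56, -0.213]
wrist_force: [0.3, 0.4, -1.3]
finger_gap: 0.0476
```

```bash
python3 - <<'E'
from h import *
im=bot.snapshot('wrist'); save('e3',im,(150,220,230,164),3)
step([57,-.1,129.6],4)
E
```

```text
loc mm [ 45.86  -1.01 129.02] F loc [ 1.16 -0.57 -0.56] M [-0.034 -0.075 -0.034] t 7.3 gap 0.0476
from [ 0.4983 -0.2145  0.129 ] rotdelta deg [-0.12  0.02  0.06]
[{"slide": [-0.0001, 0.0002, 0.0028], "angular": [-0.03, 0.0, 0.01]}, {"slide": [-0.0001, 0.0002, 0.0028], "angular": [-0.03, 0.0, 0.01]}, {"slide": [-0.0001, 0.0002, 0.0028], "angular": [-0.03, 0.0, 0.01]}, {"slide": [-0.0001, 0.0002, 0.0028], "angular": [-0.03, 0.0, 0.01]}]
```

View pics/e3.png

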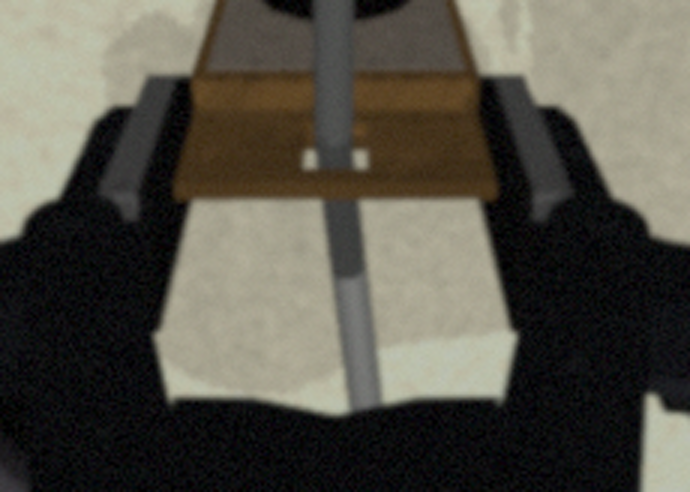

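send_rows([
  {"slide":[-0.0001,0.0003,0.0028],"angular":[0,0,0]},
  {"slide":[-0.0001,0.0003,0.0028],"angular":[0,0,0]},
  {"slide":[-0.0002,0.0003,0.0028],"angular":[0,0,0]},
  {"slide":[-0.0002,0.0003,0.0028],"angular":[0,0,0]},
])

```text
time: 7.8
ee_pos: [0.5101, -0.2164, 0.1297]
tool_rot: [0.212, 1.56, -0.213]
wrist_force: [-0.5, -0.4, -0.7]
finger_gap: 0.0473
```

```bash
python3 - <<'E'
from h import *
im=bot.snapshot('wrist'); save('e4',im,(150,220,230,164),3)
im=bot.snapshot('side'); save('e4s',im,(190,110,120,110),6)
step([69,1.1,130.6],4)
E
```

```text
loc mm [ 57.81   0.27 129.56] F loc [-0.45  0.12 -0.32] M [-0.001 -0.035 -0.009] t 7.9 gap 0.0474
from [ 0.5102 -0.2164  0.1296] rotdelta deg [-0.11  0.01  0.06]
[{"slide": [-0.0003, 0.0002, 0.0028], "angular": [-0.03, 0.0, 0.02]}, {"slide": [-0.0003, 0.0002, 0.0028], "angular": [-0.03, 0.0, 0.02]}, {"slide": [-0.0003, 0.0002, 0.0028], "angular": [-0.03, 0.0, 0.02]}, {"slide": [-0.0003, 0.0002, 0.0028], "angular": [-0.03, 0.0, 0.02]}]
```

View pics/e4.png

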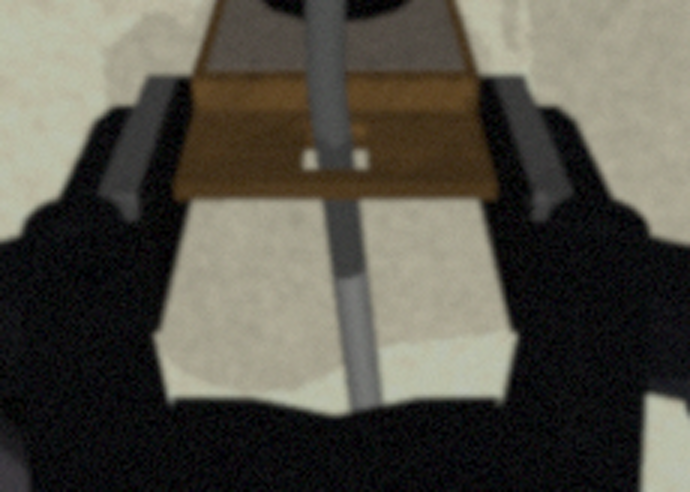

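View pics/e4s.png

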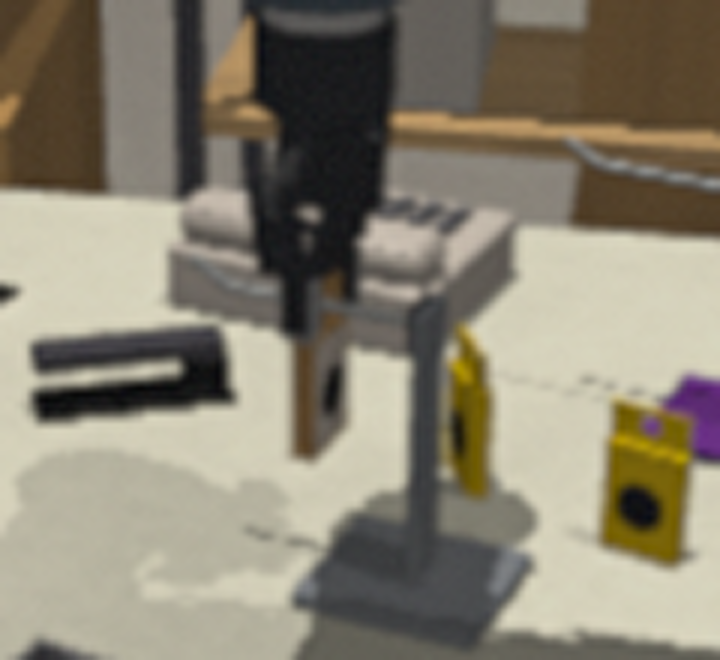

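send_rows([
  {"slide":[-0.0003,0.0002,0.0028],"angular":[0,0,0]},
  {"slide":[-0.0003,0.0002,0.0028],"angular":[0,0,0]},
  {"slide":[-0.0003,0.0002,0.0028],"angular":[0,0,0]},
  {"slide":[-0.0003,0.0002,0.0028],"angular":[0,0,0]},
  {"slide":[-0.0003,0.0002,0.0028],"angular":[0,0,0]},
])

```text
time: 8.52
ee_pos: [0.5248, -0.2193, 0.1312]
tool_rot: [0.212, 1.56, -0.213]
wrist_force: [-0.7, -0.6, -0.7]
finger_gap: 0.0475
```

```bash
python3 - <<'E'
from h import *
im=bot.snapshot('wrist'); save('e5',im,(150,220,230,164),3)
step([82,2.3,131.6],4)
E
```

```text
loc mm [ 72.95   1.28 131.2 ] F loc [ 0.74  0.19 -0.45] M [-0.004 -0.142  0.022] t 8.575 gap 0.0475
from [ 0.5251 -0.2194  0.1312] rotdelta deg [-0.11  0.03  0.07]
[{"slide": [-0.0001, 0.0003, 0.0023], "angular": [-0.03, 0.01, 0.02]}, {"slide": [-0.0001, 0.0003, 0.0023], "angular": [-0.03, 0.01, 0.02]}, {"slide": [-0.0001, 0.0003, 0.0023], "angular": [-0.03, 0.01, 0.02]}, {"slide": [-0.0001, 0.0003, 0.0023], "angular": [-0.03, 0.01, 0.02]}]
```

View pics/e5.png

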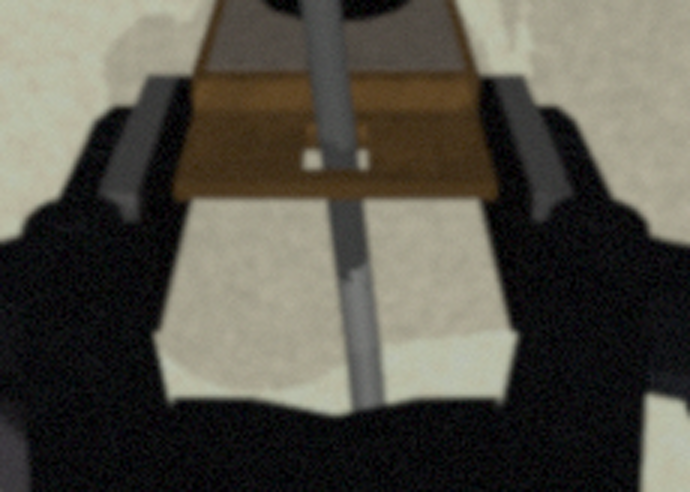

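send_rows([
  {"slide":[0.001,0.0004,0],"angular":[0,0,0]},
  {"slide":[0.001,0,0],"angular":[0,0,0]},
])

```text
time: 8.82
ee_pos: [0.5252, -0.219, 0.129]
tool_rot: [0.212, 1.56, -0.213]
wrist_force: [-0.7, -0.6, -0.9]
finger_gap: 0.0476
```

```bash
python3 - <<'E'
from h import *
step([82,2.3,131.6],4)
E
```

```text
loc mm [ 72.98   1.74 129.04] F loc [-0.53 -0.81 -0.86] M [0.08  0.008 0.026] t 8.825 gap 0.0476
from [ 0.5252 -0.219   0.129 ] rotdelta deg [-0.11  0.02  0.06]
[{"slide": [-0.0006, 0.0001, 0.0023], "angular": [-0.03, 0.01, 0.02]}, {"slide": [-0.0006, 0.0001, 0.0023], "angular": [-0.03, 0.01, 0.02]}, {"slide": [-0.0006, 0.0001, 0.0023], "angular": [-0.03, 0.01, 0.02]}, {"slide": [-0.0006, 0.0001, 0.0023], "angular": [-0.03, 0.01, 0.02]}]
```

send_rows([
  {"slide":[0.0008,0,0],"angular":[0,0,0]},
  {"slide":[0.0006,0,0],"angular":[0,0,0]},
])

```text
time: 9.07
ee_pos: [0.525, -0.219, 0.1275]
tool_rot: [0.212, 1.56, -0.213]
wrist_force: [0.5, -0.1, -0.4]
finger_gap: 0.0477
```

send_rows([
  {"slide":[0.0007,0,0],"angular":[0,0,0]},
])

```text
time: 9.2
ee_pos: [0.525, -0.219, 0.1268]
tool_rot: [0.212, 1.56, -0.213]
wrist_force: [-0.5, 0.3, -0.3]
finger_gap: 0.0476
```

send_rows([
  {"slide":[0.0006,0,0],"angular":[0,0,0]},
])

```text
time: 9.32
ee_pos: [0.5252, -0.2191, 0.1265]
tool_rot: [0.211, 1.56, -0.213]
wrist_force: [-0.6, -0.5, 1.7]
finger_gap: 0.0474
```

```bash
python3 - <<'E'
from h import *
step([90,3.3,131.3],6)
E
```

```text
loc mm [ 72.94   1.67 126.5 ] F loc [-0.45 -0.64  1.75] M [ 0.263  0.273 -0.051] t 9.325 gap 0.0474
from [ 0.5252 -0.2191  0.1265] rotdelta deg [-0.1   0.04  0.07]
[{"slide": [-0.0008, 0.0003, 0.0028], "angular": [-0.02, 0.01, 0.01]}, {"slide": [-0.0008, 0.0003, 0.0028], "angular": [-0.02, 0.01, 0.01]}, {"slide": [-0.0008, 0.0003, 0.0028], "angular": [-0.02, 0.01, 0.01]}, {"slide": [-0.0008, 0.0003, 0.0028], "angular": [-0.02, 0.01, 0.01]}, {"slide": [-0.0008, 0.0003, 0.0028], "angular": [-0.02, 0.01, 0.01]}, {"slide": [-0.0008, 0.0003, 0.0028], "angular": [-0.02, 0.01, 0.01]}]
```

send_rows([
  {"slide":[-0.0018,0,0],"angular":[0,0,0]},
  {"slide":[-0.0016,0.0002,0.002],"angular":[0,0,0]},
  {"slide":[-0.0004,0.0003,0.0028],"angular":[0,0,0]},
  {"slide":[-0.0003,0.0003,0.0028],"angular":[0,0,0]},
  {"slide":[-0.0003,0.0003,0.0028],"angular":[0,0,0]},
  {"slide":[-0.0002,0.0003,0.0028],"angular":[0,0,0]},
  {"slide":[-0.0002,0.0003,0.0028],"angular":[0,0,0]},
])

```text
time: 10.2
ee_pos: [0.542, -0.2218, 0.1312]
tool_rot: [0.212, 1.56, -0.213]
wrist_force: [0.2, -0.9, -0.9]
finger_gap: 0.0473
```

```bash
python3 - <<'E'
from h import *
im=bot.snapshot('wrist'); save('e6',im,(150,220,230,164),3)
step([102,4.6,132.1],4)
E
```

```text
loc mm [ 90.22   3.53 131.19] F loc [ 1.09 -0.46 -0.02] M [-0.007 -0.083 -0.028] t 10.25 gap 0.0475
from [ 0.5423 -0.2219  0.1312] rotdelta deg [-0.11  0.02  0.07]
[{"slide": [-0.0002, 0.0003, 0.0029], "angular": [-0.03, 0.01, 0.02]}, {"slide": [-0.0002, 0.0003, 0.0029], "angular": [-0.03, 0.01, 0.02]}, {"slide": [-0.0002, 0.0003, 0.0029], "angular": [-0.03, 0.01, 0.02]}, {"slide": [-0.0002, 0.0003, 0.0029], "angular": [-0.03, 0.01, 0.02]}]
```

View pics/e6.png

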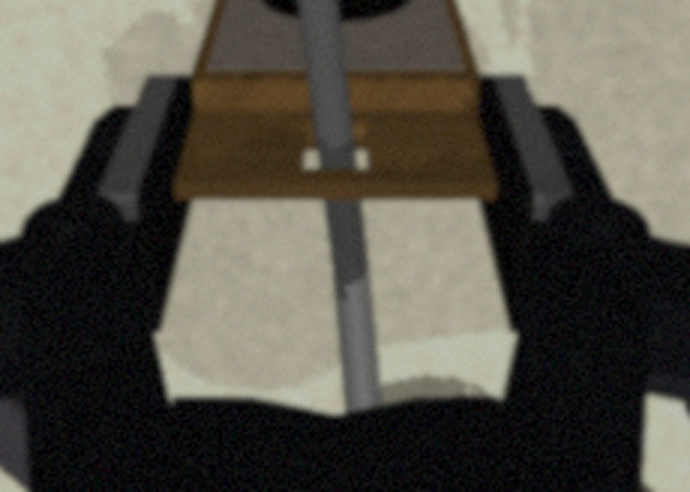

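send_rows([
  {"slide":[-0.0002,0.0003,0.0029],"angular":[0,0,0]},
  {"slide":[-0.0002,0.0003,0.0029],"angular":[0,0,0]},
  {"slide":[-0.0002,0.0003,0.0029],"angular":[0,0,0]},
  {"slide":[-0.0002,0.0003,0.0029],"angular":[0,0,0]},
])

```text
time: 10.75
ee_pos: [0.5545, -0.2239, 0.1321]
tool_rot: [0.211, 1.56, -0.213]
wrist_force: [-0.2, 1.0, -1.3]
finger_gap: 0.0473
```

```bash
python3 - <<'E'
from h import *
im=bot.snapshot('wrist'); save('e7',im,(150,220,230,164),3)
im=bot.snapshot('side'); save('e7s',im,(190,110,120,110),6)
step([108,5.2,132.5],2)
E
```

```text
loc mm [102.62   4.77 132.01] F loc [-0.59  0.21 -0.17] M [0.008 0.004 0.016] t 10.85 gap 0.0474
from [ 0.5546 -0.2239  0.132 ] rotdelta deg [-0.1   0.02  0.07]
[{"slide": [-0.0002, 0.0002, 0.0027], "angular": [-0.05, 0.01, 0.04]}, {"slide": [-0.0002, 0.0002, 0.0027], "angular": [-0.05, 0.01, 0.04]}]
```

View pics/e7.png

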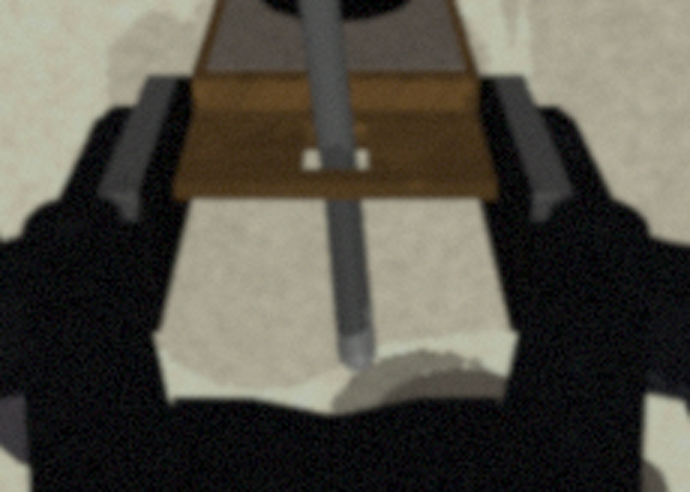

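View pics/e7s.png

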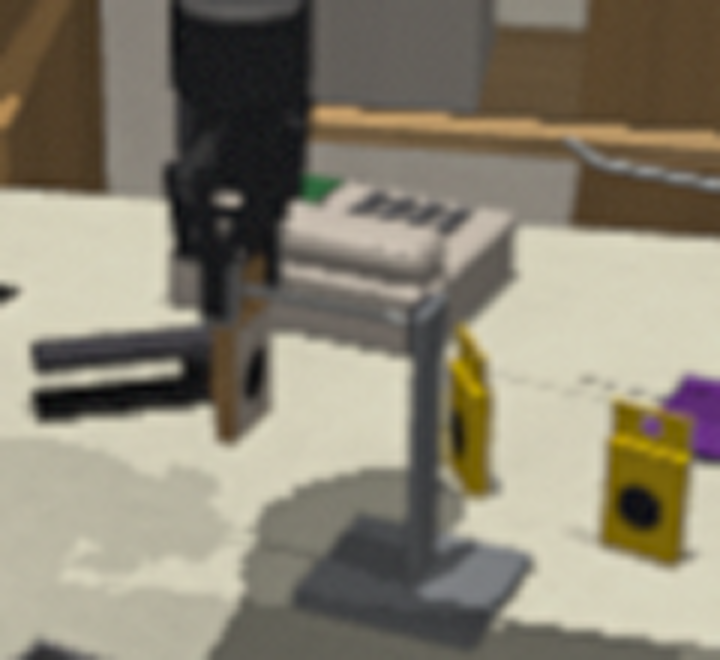

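send_rows([
  {"slide":[-0.0004,0.0003,0.0028],"angular":[0,0,0]},
  {"slide":[-0.0007,0.0003,0.0028],"angular":[0,0,0]},
  {"slide":[-0.0014,0.0002,0.002],"angular":[0,0,0]},
  {"slide":[-0.0013,0.0002,0.002],"angular":[0,0,0]},
])

```text
time: 11.35
ee_pos: [0.5646, -0.2256, 0.136]
tool_rot: [0.211, 1.56, -0.213]
wrist_force: [-0.3, -0.5, -0.8]
finger_gap: 0.0474
```

```bash
python3 - <<'E'
from h import *
im=bot.snapshot('wrist'); save('e8',im,(150,220,230,164),3)
step([120,6.5,139.6],4)
E
```

```text
loc mm [113.     5.81 136.2 ] F loc [-0.13  0.33 -0.21] M [-0.007 -0.068  0.003] t 11.4 gap 0.0476
from [ 0.5649 -0.2257  0.1362] rotdelta deg [-0.1   0.04  0.08]
[{"slide": [-0.0009, 0.0002, 0.0018], "angular": [-0.03, 0.01, 0.02]}, {"slide": [-0.0009, 0.0002, 0.0018], "angular": [-0.03, 0.01, 0.02]}, {"slide": [-0.0009, 0.0002, 0.0018], "angular": [-0.03, 0.01, 0.02]}, {"slide": [-0.0009, 0.0002, 0.0018], "angular": [-0.03, 0.01, 0.02]}]
```

View pics/e8.png

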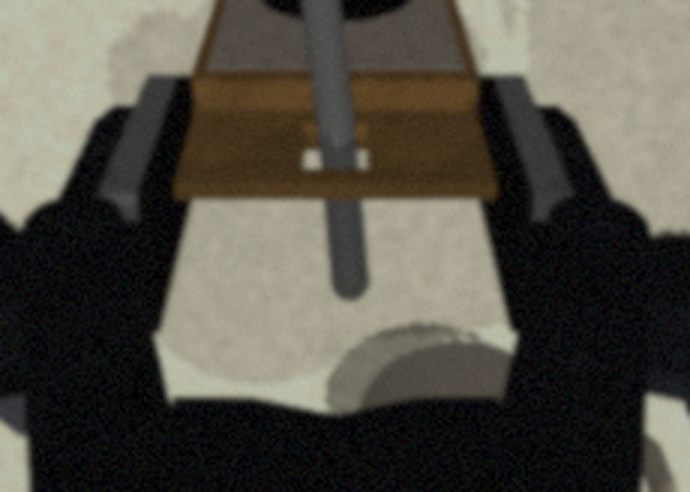

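send_rows([
  {"slide":[-0.0007,0.0002,0.002],"angular":[0,0,0]},
  {"slide":[-0.0009,0.0002,0.002],"angular":[0,0,0]},
])

```text
time: 11.65
ee_pos: [0.569, -0.2264, 0.1379]
tool_rot: [0.211, 1.56, -0.213]
wrist_force: [0.6, -0.4, -1.3]
finger_gap: 0.0476
```

```bash
python3 - <<'E'
from h import *
im=bot.snapshot('wrist'); save('e9',im,(150,220,230,164),3)
step([123,6.8,141.6],3)
E
```

```text
loc mm [117.43   6.21 138.02] F loc [ 0.54 -0.68 -0.33] M [-0.039 -0.045 -0.028] t 11.7 gap 0.0476
from [ 0.5693 -0.2265  0.138 ] rotdelta deg [-0.1   0.05  0.08]
[{"slide": [-0.0012, 0.0002, 0.0019], "angular": [-0.03, 0.02, 0.03]}, {"slide": [-0.0012, 0.0002, 0.0019], "angular": [-0.03, 0.02, 0.03]}, {"slide": [-0.0012, 0.0002, 0.0019], "angular": [-0.03, 0.02, 0.03]}]
```

View pics/e9.png

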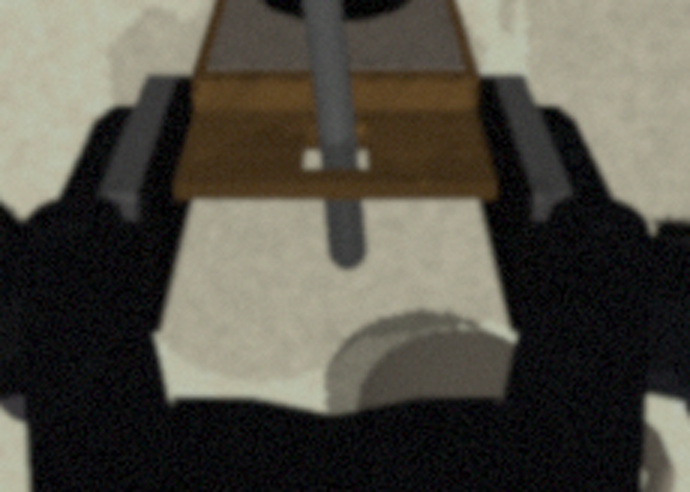

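send_rows([
  {"slide":[-0.0012,0.0004,0.0019],"angular":[0,0,0]},
  {"slide":[-0.0012,0.0003,0.0019],"angular":[0,0,0]},
  {"slide":[-0.0012,0.0003,0.0019],"angular":[0,0,0]},
])

```text
time: 12.08
ee_pos: [0.5753, -0.227, 0.1418]
tool_rot: [0.211, 1.56, -0.213]
wrist_force: [-0.1, 0.4, -0.7]
finger_gap: 0.0479
```

```bash
python3 - <<'E'
from h import *
im=bot.snapshot('wrist'); save('e10',im,(150,220,230,164),3)
im=bot.snapshot('side'); save('e10s',im,(190,110,120,110),6)
step([129,7.6,145.6],3)
E
```

```text
loc mm [123.53   7.31 141.85] F loc [ 0.01 -0.08 -1.89] M [-0.    -0.041 -0.002] t 12.175 gap 0.0475
from [ 0.5754 -0.2271  0.1418] rotdelta deg [-0.1   0.06  0.08]
[{"slide": [-0.0012, 0.0001, 0.0018], "angular": [-0.03, 0.02, 0.03]}, {"slide": [-0.0012, 0.0001, 0.0018], "angular": [-0.03, 0.02, 0.03]}, {"slide": [-0.0013, 0.0001, 0.0018], "angular": [-0.03, 0.02, 0.03]}]
```

View pics/e10.png

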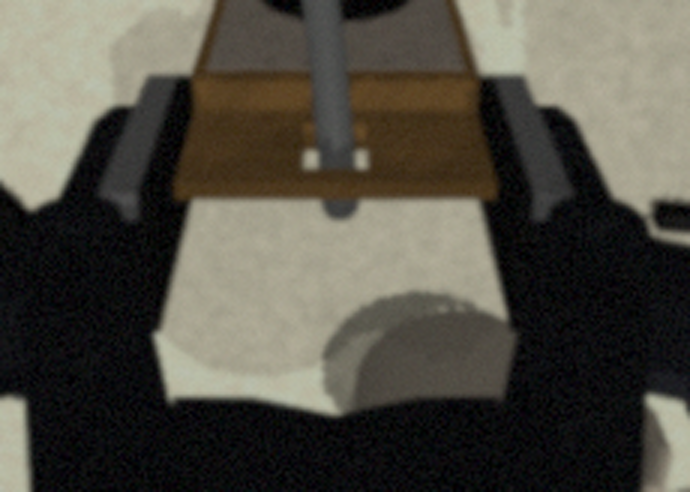

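View pics/e10s.png

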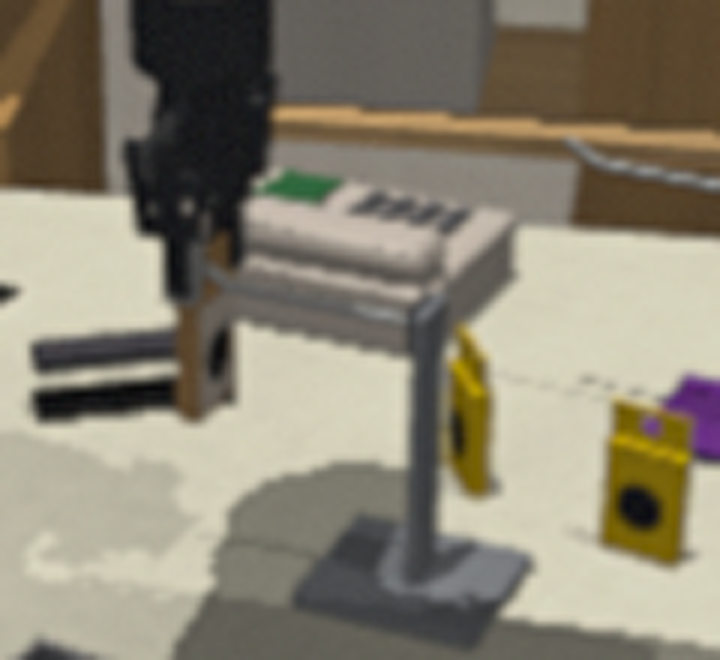

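send_rows([
  {"slide":[-0.0012,0.0002,0.0019],"angular":[0,0,0]},
  {"slide":[-0.0012,0.0002,0.0019],"angular":[0,0,0]},
  {"slide":[-0.0012,0.0002,0.0019],"angular":[0,0,0]},
])

```text
time: 12.55
ee_pos: [0.5813, -0.2281, 0.1456]
tool_rot: [0.211, 1.56, -0.214]
wrist_force: [-0.4, 0.9, -2.0]
finger_gap: 0.0474
```

```bash
python3 - <<'E'
from h import *
im=bot.snapshot('wrist'); save('e11',im,(150,220,230,164),3)
step([135,8,149],3)
E
```

```text
loc mm [129.7    7.87 145.73] F loc [-0.78 -0.   -0.72] M [-0.04  -0.03  -0.027] t 12.6 gap 0.0477
from [ 0.5815 -0.2282  0.1457] rotdelta deg [-0.1   0.06  0.09]
[{"slide": [-0.0011, 0.0, 0.0018], "angular": [-0.03, 0.02, 0.03]}, {"slide": [-0.0011, 0.0, 0.0018], "angular": [-0.03, 0.02, 0.03]}, {"slide": [-0.0011, 0.0, 0.0018], "angular": [-0.03, 0.02, 0.03]}]
```

View pics/e11.png

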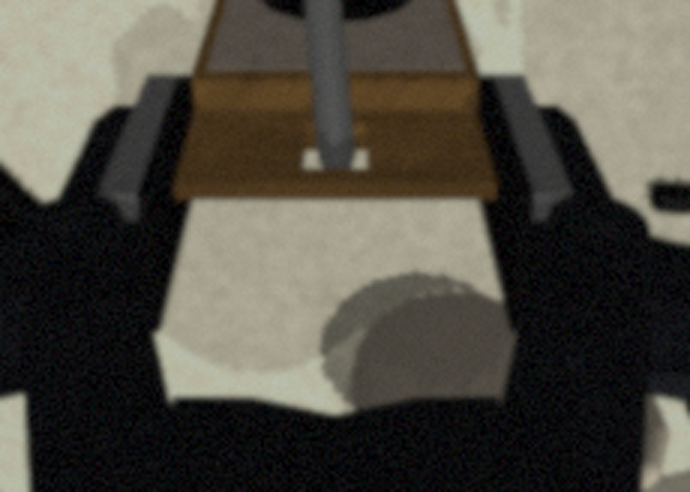

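The tip end is now inside the hole at about (337,160), and the forces are near zero. I'll keep going along the tip direction.

send_rows([
  {"slide":[-0.0013,0.0002,0.002],"angular":[0,0,0]},
  {"slide":[-0.0013,0.0002,0.002],"angular":[0,0,0]},
  {"slide":[-0.001,0.0002,0.002],"angular":[0,0,0]},
  {"slide":[-0.0005,0.0002,0.0025],"angular":[0,0,0]},
])

```text
time: 13.1
ee_pos: [0.5905, -0.2297, 0.1502]
tool_rot: [0.211, 1.559, -0.214]
wrist_force: [0.5, 0.5, -0.1]
finger_gap: 0.0474
```

```bash
python3 - <<'E'
from h import *
im=bot.snapshot('wrist'); save('e12',im,(150,220,230,164),3)
step([150,8,156],3)
E
```

```text
loc mm [139.03   8.73 150.17] F loc [ 1.08  0.1  -1.29] M [ 0.012 -0.057 -0.024] t 13.15 gap 0.0474
from [ 0.5908 -0.2298  0.1502] rotdelta deg [-0.09  0.08  0.09]
[{"slide": [-0.0019, -0.0002, 0.0037], "angular": [-0.03, 0.03, 0.03]}, {"slide": [-0.0019, -0.0002, 0.0037], "angular": [-0.03, 0.03, 0.03]}, {"slide": [-0.0019, -0.0002, 0.0037], "angular": [-0.03, 0.03, 0.03]}]
```

View pics/e12.png

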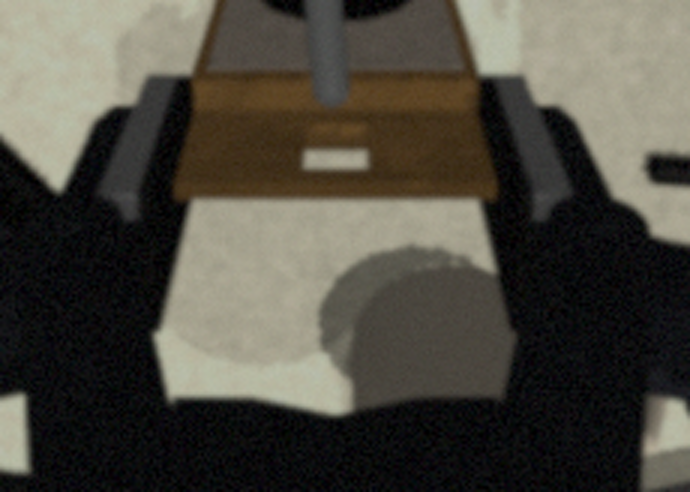

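send_rows([
  {"slide":[0,0,0.006],"angular":[0,0,0]},
  {"slide":[0,0,0.008],"angular":[0,0,0]},
  {"slide":[0,0,0.01],"angular":[0,0,0]},
  {"slide":[-0.01,0,0.005],"angular":[0,0,0]},
  {"slide":[-0.02,0,0],"angular":[0,0,0]},
  {"slide":[-0.02,0,0],"angular":[0,0,0]},
  {"slide":[-0.02,0,0],"angular":[0,0,0]},
  {"slide":[0,0,0],"angular":[0,0,0]},
])

```text
time: 14.15
ee_pos: [0.6229, -0.2387, 0.2199]
tool_rot: [0.211, 1.562, -0.214]
wrist_force: [-0.0, 0.0, -1.2]
finger_gap: 0.0475
```

```bash
python3 - <<'E'
from h import *
im=bot.snapshot('wrist'); save('f1',im,None,1.5625)
im=bot.snapshot('side'); save('f1s',im,(130,90,160,120),5)
st=bot.get_state();print(st['wrist_force'],st['finger_gap'],st['time'])
print('mug',plane(cam('scene'),[[313,345],[313,305]],0.))
# pack in tool frame from earlier view
P=bot.camera_params('wrist');T=np.array(P['tool_from_camera'])
a=lambda u,v:[(u+.5)/3-.5+150,(v+.5)/3-.5+220]
go([.60,-.03,.22],toolR(np.radians(-21.5)),6)
E
```

```text
[-0.01053082  0.29745951 -0.50383769] 0.047408760874438384 14.25
mug [[ 0.81755374 -0.2475232   0.        ]
 [ 0.74850503 -0.16599379  0.        ]]
from [ 0.6218 -0.2381  0.2173] rotdelta deg [ 6.   -0.32  0.1 ]
[{"slide": [-0.0004, 0.0324, -0.0128], "angular": [1.0, -0.05, 0.02]}, {"slide": [-0.0004, 0.0322, -0.0133], "angular": [1.0, -0.05, 0.02]}, {"slide": [-0.0004, 0.032, -0.0139], "angular": [1.0, -0.05, 0.02]}, {"slide": [-0.0004, 0.0317, -0.0144], "angular": [1.0, -0.05, 0.02]}, {"slide": [-0.0004, 0.0315, -0.015], "angular": [1.0, -0.05, 0.02]}, {"slide": [-0.0004, 0.0312, -0.0155], "angular": [1.0, -0.05, 0.02]}]
```

View pics/f1.png

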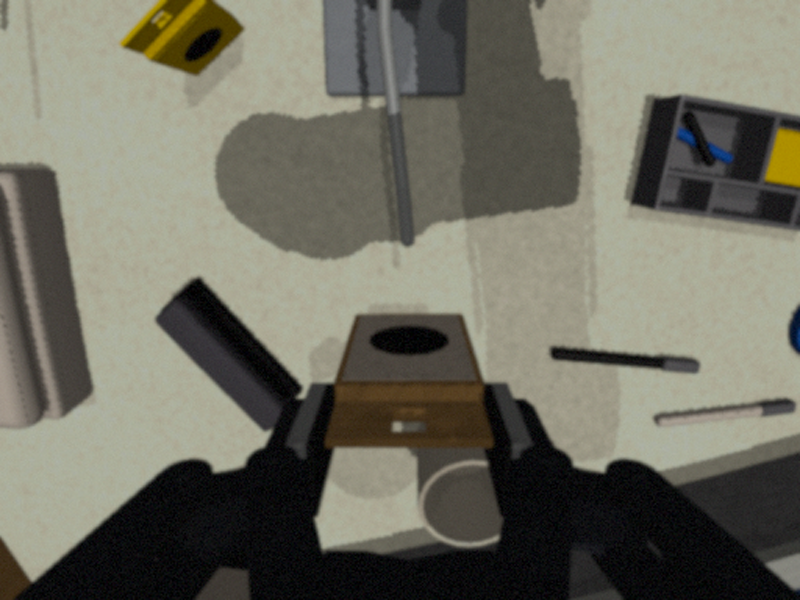

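View pics/f1s.png

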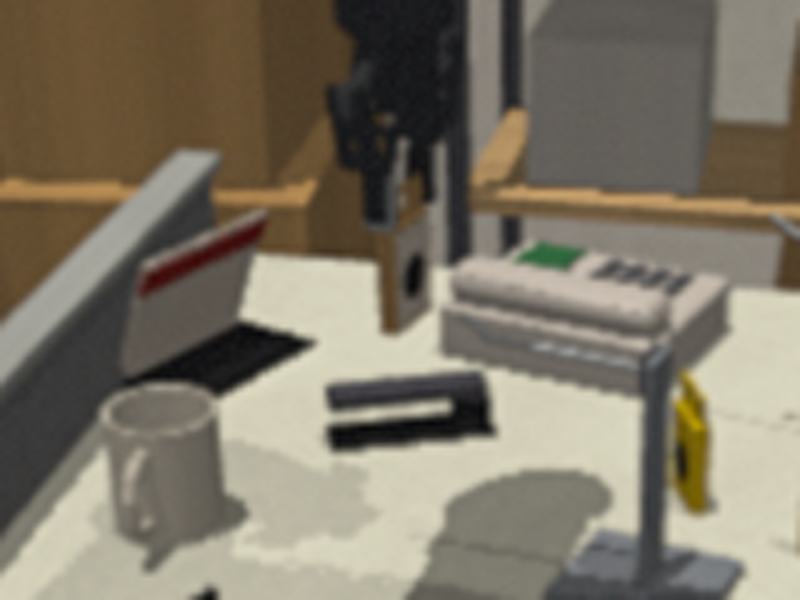

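```bash
python3 - <<'E'
from h import *
go([.635,.016,.215],toolR(np.radians(-21.5)),7)
E
```

```text
from [ 0.6218 -0.2381  0.2173] rotdelta deg [ 6.   -0.32  0.1 ]
[{"slide": [0.0003, 0.0355, -0.0079], "angular": [0.86, -0.05, 0.01]}, {"slide": [0.0003, 0.0354, -0.0084], "angular": [0.86, -0.05, 0.01]}, {"slide": [0.0003, 0.0352, -0.0089], "angular": [0.86, -0.05, 0.01]}, {"slide": [0.0003, 0.0351, -0.0095], "angular": [0.86, -0.05, 0.01]}, {"slide": [0.0003, 0.0349, -0.01], "angular": [0.86, -0.05, 0.01]}, {"slide": [0.0003, 0.0348, -0.0105], "angular": [0.86, -0.05, 0.01]}, {"slide": [0.0003, 0.0346, -0.011], "angular": [0.86, -0.05, 0.01]}]
```

send_rows([
  {"slide":[0,0.02,-0.006],"angular":[0.9,0,0]},
  {"slide":[0,0.036,-0.008],"angular":[0.9,0,0]},
  {"slide":[0,0.036,-0.009],"angular":[0.9,0,0]},
  {"slide":[0,0.036,-0.01],"angular":[0.9,0,0]},
  {"slide":[0,0.036,-0.01],"angular":[0.9,0,0]},
  {"slide":[0,0.036,-0.01],"angular":[0.9,0,0]},
  {"slide":[0,0.03,-0.01],"angular":[0.6,0,0]},
  {"slide":[0,0.016,-0.006],"angular":[0,0,0]},
])

```text
time: 15.25
ee_pos: [0.6315, 0.0241, 0.2044]
tool_rot: [0.298, 1.575, -0.303]
wrist_force: [-0.3, -0.6, -1.9]
finger_gap: 0.0476
```

send_rows([
  {"slide":[0,0,0],"angular":[0,0,0]},
  {"slide":[0,0,0],"angular":[0,0,0]},
])

```text
time: 15.5
ee_pos: [0.631, 0.0242, 0.203]
tool_rot: [0.297, 1.577, -0.303]
wrist_force: [0.2, 0.6, -1.3]
finger_gap: 0.0475
```

```bash
python3 - <<'E'
from h import *
im=bot.snapshot('wrist'); save('g1',im,None,1.5625); cv2.imwrite('pics/g1raw.png',im[:,:,::-1])
im=bot.snapshot('side'); save('g1s',im,(110,130,190,140),4)
st=bot.get_state();print({k:np.array(v).tolist() for k,v in st.items()})
import pickle;pickle.dump(st,open('g1.pkl','wb'))
go([.635,.016,.215],toolR(np.radians(-21.5)),1)
E
```

```text
{'time': 15.6, 'q': [0.27964900636729306, 0.44379770618845155, 0.37206572449176517, -0.008645025004061817, -1.5250258057397357, -2.2314910144311857], 'qd': [-0.0030753427025708422, -0.0038324211351918576, 0.005370198201658932, -0.0005091074681911948, -0.0006680100206318145, -0.0023484531590302104], 'joint_efforts': [0.32105284743011, -49.69347953796387, 24.29156005382538, 5.517665147781372, -0.07954626576974988, 0.006904026959091425], 'ee_pos': [0.6311183090913927, 0.02406927278328892, 0.20314586499199094], 'tool_rot': [0.2972183988941638, 1.5771127368388762, -0.30366363427763204], 'wrist_force': [-0.9387030867895629, 0.7175106184066559, -0.27656619672013394], 'ft_torque': [-0.02430471507062657, -0.14937795346444627, 0.0359827857019071], 'finger_gap': 0.04776119880828714}
from [0.6311 0.0241 0.2031] rotdelta deg [-0.36 -1.48  0.52]
[{"slide": [-0.012, -0.0062, 0.0063], "angular": [-0.36, -1.48, 0.52]}]
```

View pics/g1.png

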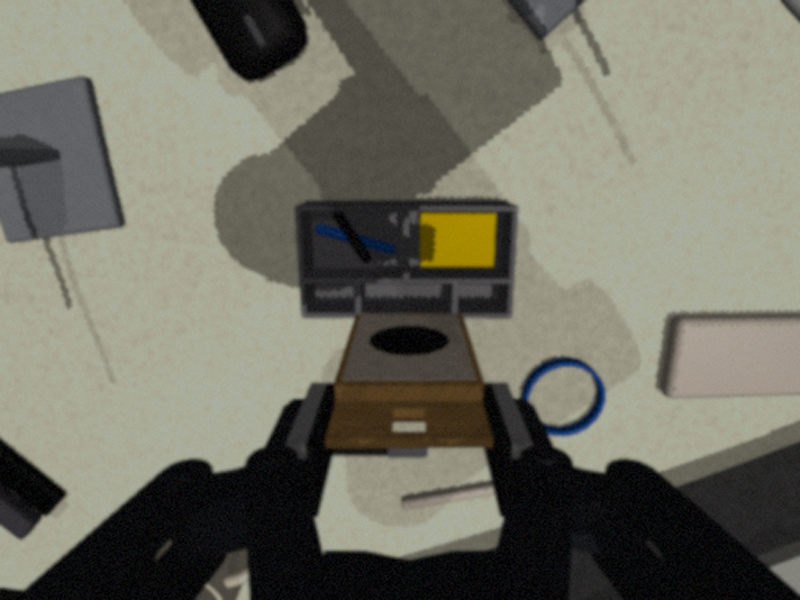

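View pics/g1s.png

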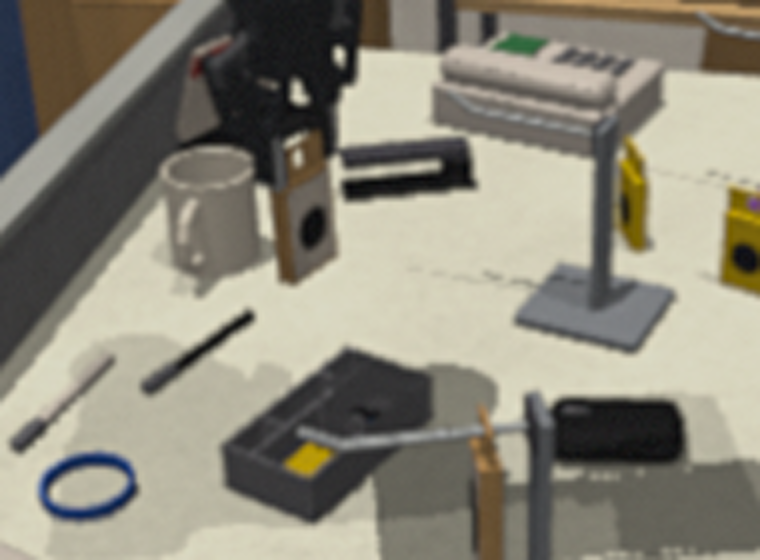

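```bash
python3 - <<'E'
from h import *
import pickle
from scipy.optimize import least_squares
st=pickle.load(open('g1.pkl','rb')); c=cam('wrist',st); a=1.5625
im=cv2.imread('pics/g1raw.png')[:,:,::-1]; save('g1z',im,(180,120,160,90),5)
px=np.array([(297,204),(517,207),(512,318),(302,318)])/a
X=plane(c,px,.04); print(X.round(4).tolist(), X.mean(0))
from fit import local
k=np.array([(-1,-1),(-1,1),(1,1),(1,-1)])
f=lambda w:(proj(c,local(np.c_[k[:,0]*.04,k[:,1]*.075,np.full(4,.04)],w[2])+[w[0],w[1],0])-px).ravel()
s=least_squares(f,[.62,.03,-.37]); print(s.x,np.degrees(s.x[2]),f(s.x).round(1),'slot',local([.0255,0,0],s.x[2])+[s.x[0],s.x[1],.005])
zt=st['ee_pos'][2]-.0005+.0475
Y=plane(c,np.array([(327,446),(493,446)])/a,zt); R=Rn.from_rotvec(st['tool_rot'])
print('pack top in tool',R.inv().apply(Y-st['ee_pos']).round(4), Y.round(4))
E
```

```text
[[0.5575, -0.0292, 0.04], [0.6137, 0.1065, 0.04], [0.6863, 0.0787, 0.04], [0.6313, -0.0602, 0.04]] [0.6221807  0.02396326 0.04      ]
[ 0.62228837  0.02390342 -0.38458299] -22.0349819224918 [-1.4  0.2  1.6 -1.   0.1  1.1 -0.4  0.1] slot [0.64592572 0.01433652 0.005     ]
pack top in tool [[-0.0468 -0.0237  0.0005]
 [-0.0472  0.0233  0.0002]] [[0.6241 0.0019 0.2501]
 [0.6413 0.0456 0.2501]]
```

View pics/g1z.png

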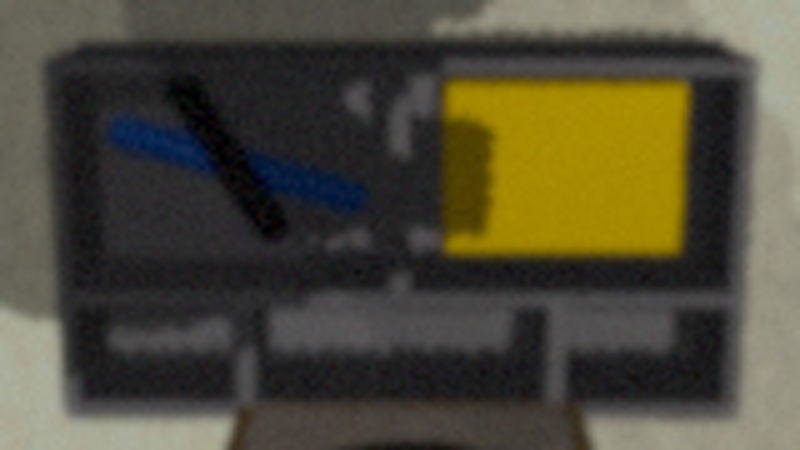

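```bash
python3 - <<'E'
from h import *
go([.645,.0155,.115],toolR(np.radians(-21.8)),5)
E
```

```text
from [0.6311 0.0241 0.2031] rotdelta deg [-0.06 -1.48  0.52]
[{"slide": [0.0175, -0.0004, 0.0037], "angular": [-0.01, -0.3, 0.1]}, {"slide": [0.0176, -0.0004, 0.0036], "angular": [-0.01, -0.3, 0.1]}, {"slide": [0.0176, -0.0005, 0.0035], "angular": [-0.01, -0.3, 0.1]}, {"slide": [0.0176, -0.0005, 0.0034], "angular": [-0.01, -0.3, 0.1]}, {"slide": [0.0176, -0.0005, 0.0033], "angular": [-0.01, -0.3, 0.1]}]
```

send_rows([
  {"slide":[0.01,-0.0004,0.0037],"angular":[0,-0.5,0.2]},
  {"slide":[0.0175,-0.0004,0.0037],"angular":[0,-0.5,0.2]},
  {"slide":[0.0175,-0.0004,0.0037],"angular":[0,-0.4,0.1]},
  {"slide":[0.0175,-0.0005,0.0034],"angular":[0,0,0]},
  {"slide":[0.0175,-0.0005,0.003],"angular":[0,0,0]},
  {"slide":[0.008,0,0],"angular":[0,0,0]},
  {"slide":[0,0,0],"angular":[0,0,0]},
])

```text
time: 16.48
ee_pos: [0.6458, 0.0104, 0.1093]
tool_rot: [0.304, 1.549, -0.304]
wrist_force: [0.6, 0.2, -1.1]
finger_gap: 0.0475
```

```bash
python3 - <<'E'
from h import *
st=bot.get_state(); print(st['wrist_force'],st['finger_gap'])
go([.645,.0155,.115],toolR(np.radians(-21.8)),1)
im=bot.snapshot('wrist'); save('g2',im,None,1.5625); cv2.imwrite('pics/g2raw.png',im[:,:,::-1])
im=bot.snapshot('scene'); save('g2c',im,(260,150,130,130),4)
im=bot.snapshot('side'); save('g2s',im,(140,170,110,110),5)
import pickle;pickle.dump(st,open('g2.pkl','wb'))
E
```

```text
[ 0.5901266   0.18119576 -1.05640989] 0.04750424458646206
from [0.6458 0.0104 0.1093] rotdelta deg [-0.38  0.   -0.  ]
[{"slide": [-0.0057, 0.0044, -0.0026], "angular": [-0.38, 0.0, -0.0]}]
```

View pics/g2.png

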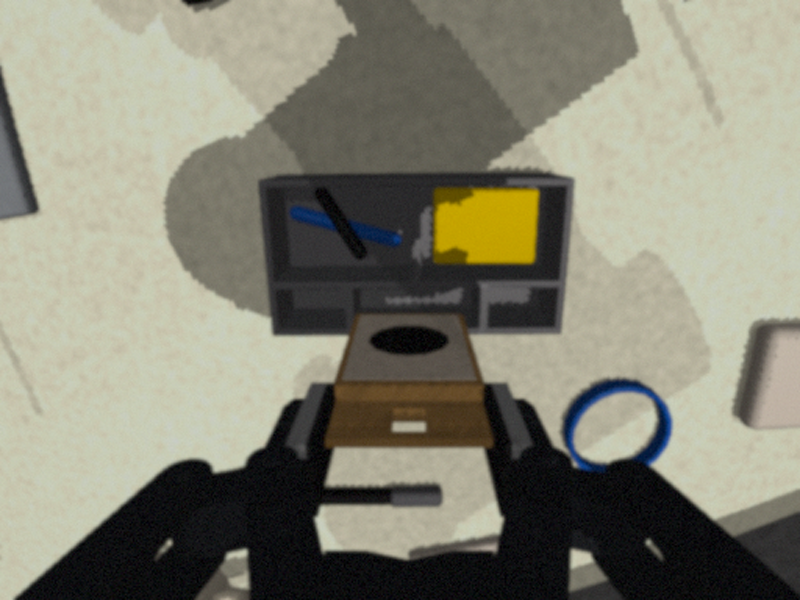

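View pics/g2c.png

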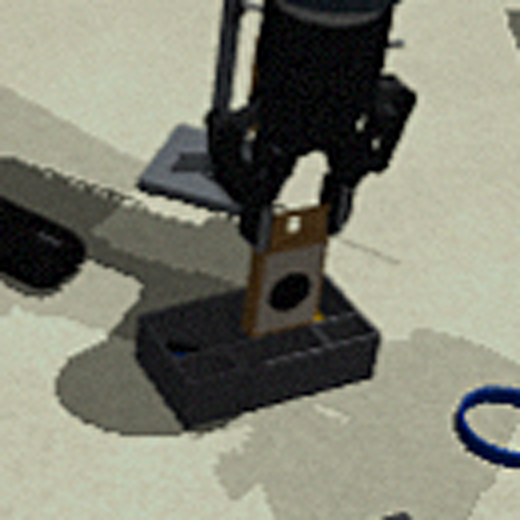

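View pics/g2s.png

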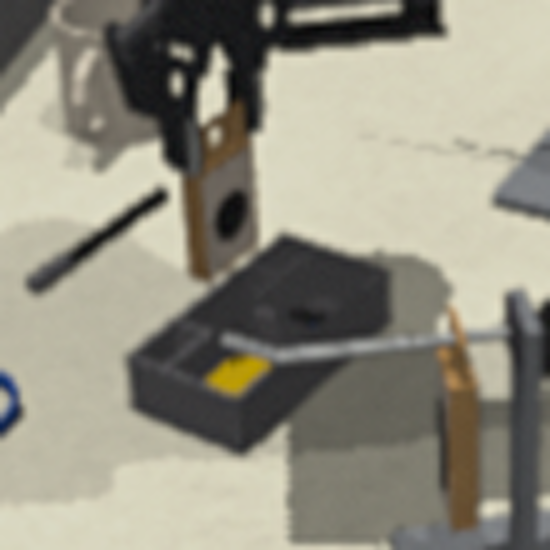

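```bash
python3 - <<'E'
from h import *
import pickle
from scipy.optimize import least_squares
from fit import local
st=pickle.load(open('g2.pkl','rb')); c=cam('wrist',st); a=1.5625
im=cv2.imread('pics/g2raw.png')[:,:,::-1]; save('g2z',im,(160,105,220,120),3.6)
px=np.array([(261,180),(574,181),(562,332),(273,332)])/a
k=np.array([(-1,-1),(-1,1),(1,1),(1,-1)])
f=lambda w:(proj(c,local(np.c_[k[:,0]*.04,k[:,1]*.075,np.full(4,.04)],w[2])+[w[0],w[1],0])-px).ravel()
s=least_squares(f,[.62,.03,-.37]); print(s.x,np.degrees(s.x[2]),f(s.x).round(1),'slot',local([.0255,0,0],s.x[2])+[s.x[0],s.x[1],.005])
print(plane(c,np.array([(352,295),(482,295)])/a,.04))
E
```

```text
[ 0.6219635  0.0241946 -0.3856369] -22.095366521131616 [-1.7 -1.8  2.2 -2.3 -0.1  2.7 -0.5  2.7] slot [0.64559076 0.01460279 0.005     ]
[[ 0.62612356 -0.01285605  0.04      ]
 [ 0.6506014   0.04747723  0.04      ]]
```

View pics/g2z.png

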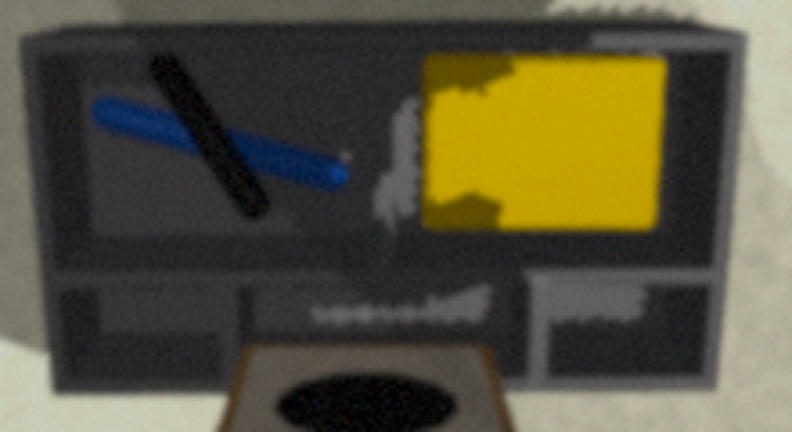

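```bash
python3 - <<'E'
from h import *
import pickle
from scipy.optimize import least_squares
from fit import local
st=pickle.load(open('g2.pkl','rb')); c=cam('wrist',st)
g=lambda u,v:[(u+.5)/3.6-.5+160,(v+.5)/3.6-.5+105]
L=[(-.04,-.075),(-.04,.075),(.04,.075),(.04,-.075),(.013,-.073),(.013,.073),(.038,.034),(.013,.034)]
px=np.array([g(22,36),g(747,36),g(717,391),g(53,391),g(55,275),g(723,275),g(540,385),g(537,277)])
L3=np.c_[np.array(L),np.full(len(L),.04)]
f=lambda w:(proj(c,local(L3,w[2])+[w[0],w[1],0])-px).ravel()
s=least_squares(f,[.62,.03,-.37]);w=s.x; print(w,np.degrees(w[2]),f(w).round(1),'slot',local([.0255,0,0],w[2])+[w[0],w[1],.005])
f2=lambda w:(proj(c,local(L3,w[2])+[w[0],w[1],w[3]])-px).ravel()
s=least_squares(f2,[.62,.03,-.37,0]);w=s.x; print(w,np.degrees(w[2]),f2(w).round(1),'slot',local([.0255,0,0],w[2])+[w[0],w[1],.005])
go([.645,.015,.075],toolR(np.radians(-21.8)),4)
E
```

```text
[ 0.62120191  0.02409242 -0.38313233] -21.95186545813141 [-1.1 -1.9  1.9 -2.3  0.6  0.9 -0.5  1.4 -1.6  1.3 -0.4  0.9 -0.6  0.5
  1.7  0.4] slot [0.64485311 0.01455982 0.005     ]
[ 0.62194365  0.02397448 -0.38330172 -0.00334446] -21.961570891719123 [ 0.5 -1.2  0.6 -1.5 -0.5  0.3  0.8  0.7 -0.2  1.1 -1.5  0.7 -1.  -0.1
  1.2  0.2] slot [0.64559324 0.01443787 0.005     ]
from [0.6466 0.0108 0.1107] rotdelta deg [-0.36  0.12 -0.07]
[{"slide": [0.0089, 0.0008, -0.0008], "angular": [-0.09, 0.03, -0.02]}, {"slide": [0.0089, 0.0008, -0.0008], "angular": [-0.09, 0.03, -0.02]}, {"slide": [0.0089, 0.0008, -0.0008], "angular": [-0.09, 0.03, -0.02]}, {"slide": [0.0089, 0.0008, -0.0008], "angular": [-0.09, 0.03, -0.02]}]
```

send_rows([
  {"slide":[0,0.0036,-0.0032],"angular":[-0.3,0,0]},
  {"slide":[0.004,0,0],"angular":[0,0,0]},
  {"slide":[0.004,0,0],"angular":[0,0,0]},
  {"slide":[0,0,0],"angular":[0,0,0]},
])

```text
time: 17.12
ee_pos: [0.6456, 0.0162, 0.1038]
tool_rot: [0.3, 1.545, -0.297]
wrist_force: [-0.5, -0.4, -1.1]
finger_gap: 0.0477
```

```bash
python3 - <<'E'
from h import *
st=bot.get_state(); print(st['wrist_force'],st['finger_gap'],st['time'])
go([.645,.015,.085],toolR(np.radians(-21.8)),3)
im=bot.snapshot('wrist'); save('g3',im,(150,110,220,150),3.6)
im=bot.snapshot('scene'); save('g3c',im,(290,170,80,90),7)
im=bot.snapshot('side'); save('g3s',im,(150,190,80,80),7)
E
```

```text
[-0.4865961  -0.36629938 -1.08810161] 0.04770513036100015 17.125
from [0.6456 0.0162 0.1038] rotdelta deg [-0.    0.25 -0.17]
[{"slide": [0.0063, -0.0005, -0.0001], "angular": [-0.0, 0.08, -0.06]}, {"slide": [0.0063, -0.0004, -0.0], "angular": [-0.0, 0.08, -0.06]}, {"slide": [0.0063, -0.0004, -0.0], "angular": [-0.0, 0.08, -0.06]}]
```

View pics/g3.png

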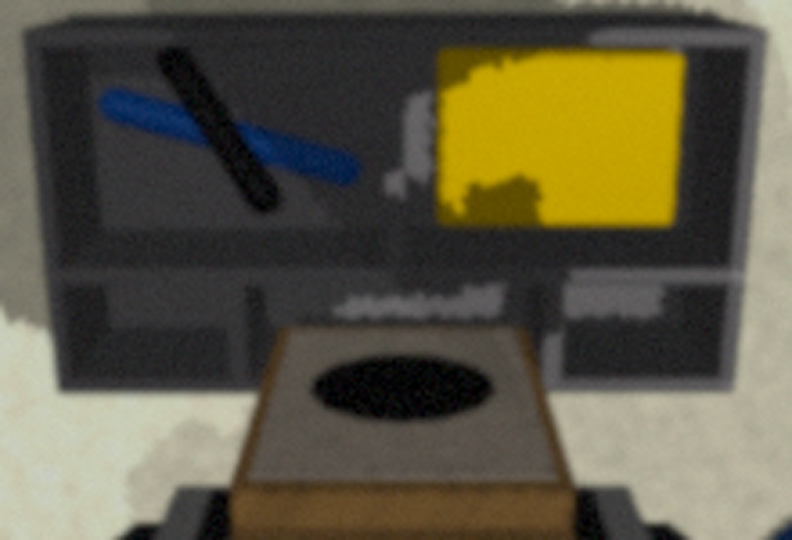

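View pics/g3c.png

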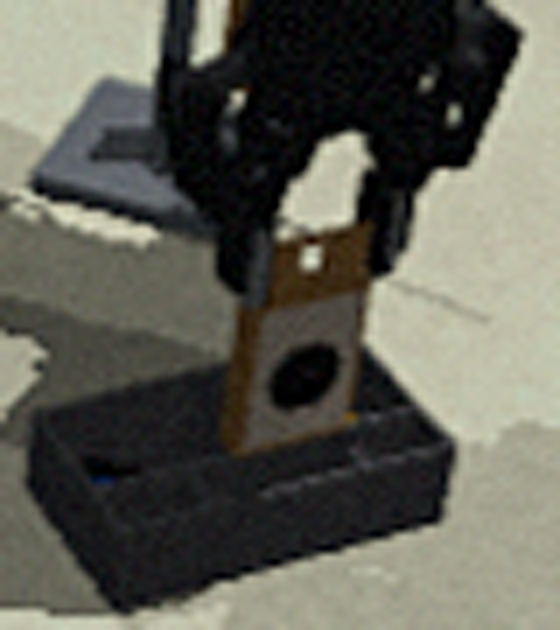

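View pics/g3s.png

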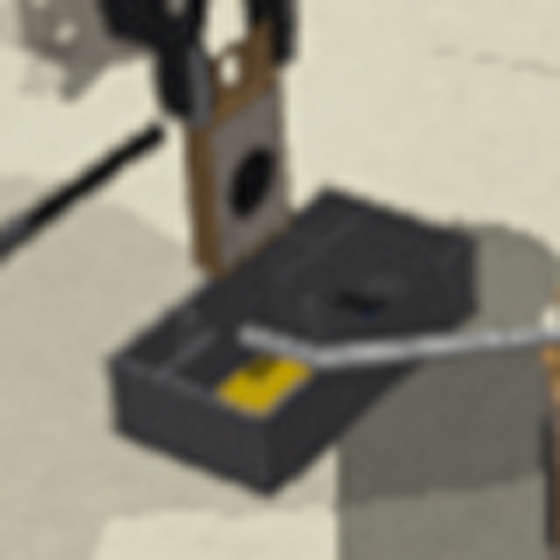

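```bash
python3 - <<'E'
from h import *
st=bot.get_state();c=cam('wrist',st)
g=lambda u,v:[(u+.5)/3.6-.5+150,(v+.5)/3.6-.5+110]
R=Rn.from_rotvec(st['tool_rot'])
print(st['ee_pos'])
T=lambda u,v,z:(R.inv().apply(plane(c,[g(u,v)],z)[0]-st['ee_pos'])*1e3).round(1)
print('pack back bottom',T(406,326,.0558),'L/R',T(283,326,.0558),T(530,326,.0558))
print('slot back edge',T(400,283,.04),'outer wall outer edge',T(150,390,.04),T(680,388,.04),'inner edge',T(150,376,.04),'div L',T(262,300,.04),'div R',T(533,300,.04), T(540,375,.04))
go([.645,.015,.085],toolR(np.radians(-21.8)),3)
E
```

```text
[0.64590471 0.01610614 0.10429808]
pack back bottom [48.5  0.1 -7.1] L/R [ 48.4 -24.6  -7.1] [48.5 24.9 -7.1]
slot back edge [ 64.2  -1.2 -11.4] outer wall outer edge [ 64.2 -56.1  13.2] [64.6 60.5 12.7] inner edge [ 64.2 -55.9   9.9] div L [ 64.2 -30.6  -7.6] div R [64.3 27.2 -7.6] [64.4 29.4  9.5]
from [0.6459 0.0161 0.1043] rotdelta deg [-0.    0.3  -0.19]
[{"slide": [0.0064, -0.0005, -0.0002], "angular": [-0.0, 0.1, -0.06]}, {"slide": [0.0064, -0.0005, -0.0002], "angular": [-0.0, 0.1, -0.06]}, {"slide": [0.0064, -0.0005, -0.0002], "angular": [-0.0, 0.1, -0.06]}]
```

send_rows([
  {"slide":[0.003,-0.0008,-0.0007],"angular":[0,0.2,-0.1]},
  {"slide":[0.007,0,0],"angular":[0,0,0]},
  {"slide":[0.007,0,0],"angular":[0,0,0]},
  {"slide":[0.003,0,0],"angular":[0,0,0]},
])

```text
time: 17.77
ee_pos: [0.6449, 0.0155, 0.0828]
tool_rot: [0.3, 1.549, -0.298]
wrist_force: [0.3, 0.6, -0.5]
finger_gap: 0.0474
```

```bash
python3 - <<'E'
from h import *
st=bot.get_state(); print(st['wrist_force'],st['finger_gap'],st['time'])
go([.645,.0154,.062],toolR(np.radians(-21.8)),4)
im=bot.snapshot('wrist'); save('g4',im,(150,110,220,150),3.6)
im=bot.snapshot('scene'); save('g4c',im,(290,170,80,90),7)
E
```

```text
[ 0.25950207  0.62981483 -0.47988139] 0.04742930628814168 17.775
from [0.6449 0.0155 0.0828] rotdelta deg [-0.02  0.07 -0.08]
[{"slide": [0.0052, -0.0, 0.0], "angular": [-0.01, 0.02, -0.02]}, {"slide": [0.0052, -0.0, 0.0], "angular": [-0.01, 0.02, -0.02]}, {"slide": [0.0052, -0.0, 0.0], "angular": [-0.01, 0.02, -0.02]}, {"slide": [0.0052, -0.0, 0.0], "angular": [-0.01, 0.02, -0.02]}]
```

View pics/g4.png

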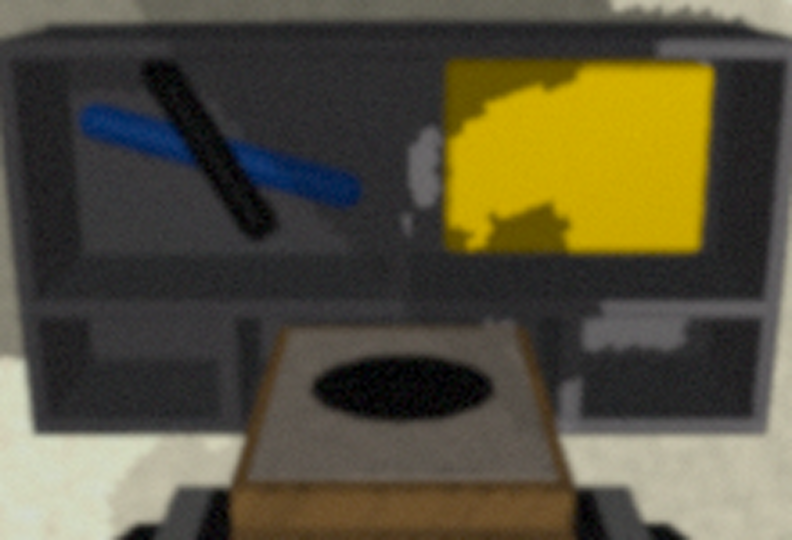

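View pics/g4c.png

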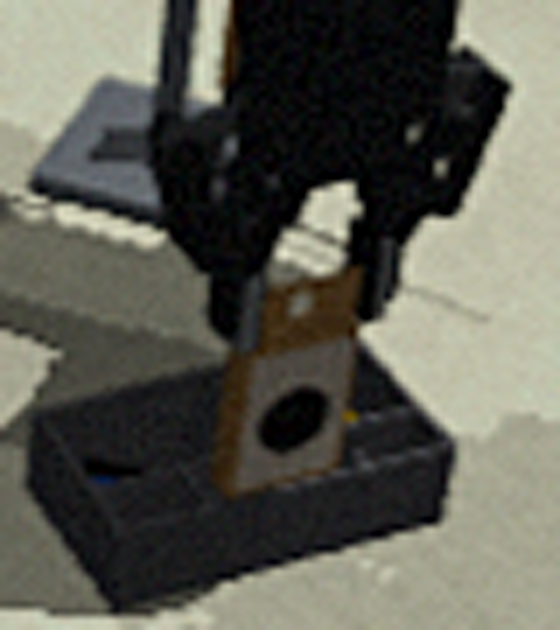

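send_rows([
  {"slide":[0.005,0,0],"angular":[0,0,0]},
  {"slide":[0.005,0,0],"angular":[0,0,0]},
  {"slide":[0.004,0,0],"angular":[0,0,0]},
])

```text
time: 18.25
ee_pos: [0.6454, 0.0156, 0.0687]
tool_rot: [0.3, 1.547, -0.297]
wrist_force: [-0.4, 0.6, -0.7]
finger_gap: 0.0476
```

send_rows([
  {"slide":[0.004,0,0],"angular":[0,0,0]},
  {"slide":[0.003,0,0],"angular":[0,0,0]},
])

```text
time: 18.5
ee_pos: [0.6454, 0.0156, 0.0611]
tool_rot: [0.3, 1.548, -0.297]
wrist_force: [-0.7, -0.0, -1.7]
finger_gap: 0.0477
```

```bash
python3 - <<'E'
from h import *
st=bot.get_state(); print(st['wrist_force'],st['ft_torque'],st['finger_gap'],st['time'])
go([.645,.0154,.053],toolR(np.radians(-21.8)),4)
im=bot.snapshot('scene'); save('g5c',im,(290,170,80,90),7)
E
```

```text
[-0.73324519 -0.00261539 -1.67487141] [ 0.02273443  0.05792711 -0.09421672] 0.04766019900328408 18.5
from [0.6454 0.0156 0.0611] rotdelta deg [-0.02  0.13 -0.11]
[{"slide": [0.002, -0.0001, -0.0001], "angular": [-0.0, 0.03, -0.03]}, {"slide": [0.002, -0.0001, -0.0001], "angular": [-0.0, 0.03, -0.03]}, {"slide": [0.002, -0.0001, -0.0001], "angular": [-0.0, 0.03, -0.03]}, {"slide": [0.002, -0.0001, -0.0001], "angular": [-0.0, 0.03, -0.03]}]
```

View pics/g5c.png

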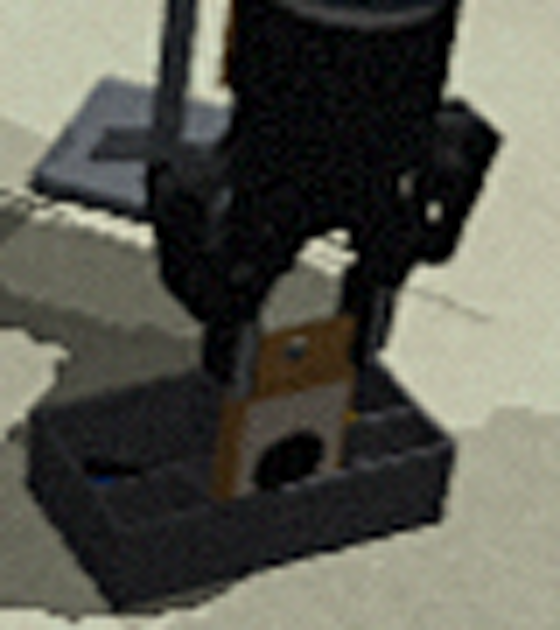

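It's going into the slot cleanly. I'll lower it in small steps until it touches the floor.

send_rows([
  {"slide":[0.002,0,0],"angular":[0,0,0]},
  {"slide":[0.002,0,0],"angular":[0,0,0]},
])

```text
time: 18.8
ee_pos: [0.6453, 0.0156, 0.0566]
tool_rot: [0.3, 1.548, -0.298]
wrist_force: [-0.1, -0.2, -1.7]
finger_gap: 0.0471
```

send_rows([
  {"slide":[0.0015,0,0],"angular":[0,0,0]},
])

```text
time: 18.92
ee_pos: [0.6453, 0.0156, 0.055]
tool_rot: [0.3, 1.548, -0.298]
wrist_force: [0.0, 0.4, -1.7]
finger_gap: 0.0475
```

send_rows([
  {"slide":[0.001,0,0],"angular":[0,0,0]},
])

```text
time: 19.05
ee_pos: [0.6454, 0.0156, 0.054]
tool_rot: [0.3, 1.548, -0.298]
wrist_force: [0.5, 0.5, -1.3]
finger_gap: 0.0479
```

send_rows([
  {"slide":[0.0008,0,0],"angular":[0,0,0]},
])

```text
time: 19.18
ee_pos: [0.6456, 0.0156, 0.0534]
tool_rot: [0.3, 1.547, -0.297]
wrist_force: [-0.5, -0.6, 2.3]
finger_gap: 0.0472
```

send_rows([
  {"slide":[0.0004,0,0],"angular":[0,0,0]},
  {"slide":[0,0,0],"angular":[0,0,0]},
])

```text
time: 19.42
ee_pos: [0.6457, 0.0155, 0.0535]
tool_rot: [0.299, 1.546, -0.297]
wrist_force: [-0.0, 0.3, -0.9]
finger_gap: 0.0472
```

```bash
python3 - <<'E'
from h import *
st=bot.get_state(); print(st['ee_pos'],st['wrist_force'],st['finger_gap'],st['time'])
im=bot.snapshot('scene'); save('g6c',im,(290,170,80,90),7)
im=bot.snapshot('wrist'); save('g6',im,None,1.5)
E
```

```text
[0.6457396  0.01548718 0.05348984] [-0.00486047  0.32633404 -0.89815371] 0.047172331219726374 19.425
```

View pics/g6c.png

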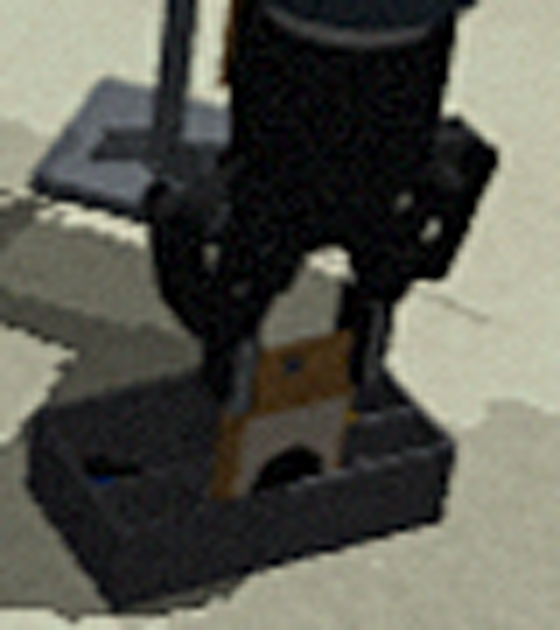

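View pics/g6.png

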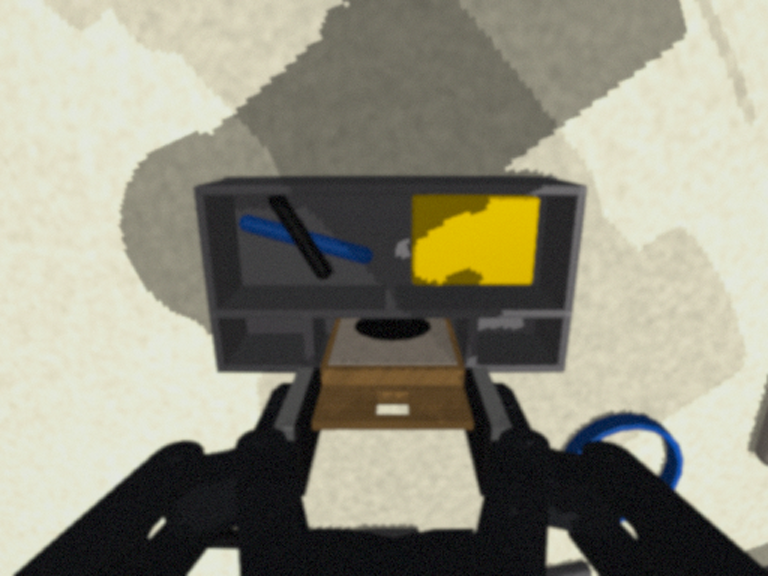

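send_rows([
  {"slide":[0.0008,0,0],"angular":[0,0,0]},
])

```text
time: 19.65
ee_pos: [0.6463, 0.0154, 0.0534]
tool_rot: [0.299, 1.545, -0.297]
wrist_force: [-0.6, 0.3, 5.1]
finger_gap: 0.0477
```

send_rows([
  {"slide":[0,0,0],"angular":[0,0,0]},
  {"slide":[0,0,0],"angular":[0,0,0]},
  {"slide":[0,0,0],"angular":[0,0,0]},
  {"slide":[0,0,0],"angular":[0,0,0]},
], jaw=0.75)

```text
time: 20.15
ee_pos: [0.6462, 0.0155, 0.0529]
tool_rot: [0.299, 1.546, -0.297]
wrist_force: [-0.3, -0.2, -0.3]
finger_gap: 0.0644
```

```bash
python3 - <<'E'
from h import *
st=bot.get_state(); print(st['ee_pos'],st['wrist_force'],st['finger_gap'],st['time'])
im=bot.snapshot('wrist'); save('g7',im,None,1.5)
E
```

```text
[0.64617687 0.01553086 0.05289435] [-0.3422525  -0.22183879 -0.32313994] 0.06437431263646283 20.15
```

View pics/g7.png

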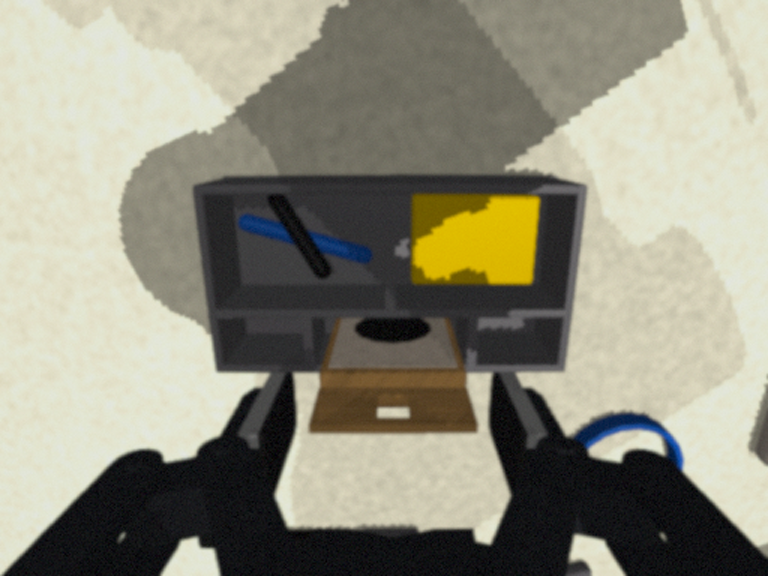

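Both fingers are clear of the pack, so I'll open fully and rise straight up.

send_rows([
  {"slide":[-0.003,0,0],"angular":[0,0,0]},
  {"slide":[-0.01,0,0],"angular":[0,0,0]},
  {"slide":[-0.02,0,0],"angular":[0,0,0]},
  {"slide":[-0.03,0,0],"angular":[0,0,0]},
  {"slide":[-0.04,0,0],"angular":[0,0,0]},
  {"slide":[-0.04,0,0],"angular":[0,0,0]},
  {"slide":[-0.02,0,0],"angular":[0,0,0]},
  {"slide":[0,0,0],"angular":[0,0,0]},
], jaw=0.9)

```text
time: 21.2
ee_pos: [0.6455, 0.015, 0.2261]
tool_rot: [0.3, 1.541, -0.296]
wrist_force: [0.2, 0.1, -0.7]
finger_gap: 0.0765
```

```bash
python3 - <<'E'
from h import *
st=bot.get_state(); print(st['ee_pos'],st['wrist_force'],st['finger_gap'],st['time'],np.abs(st['qd']).max())
im=bot.snapshot('wrist'); save('h1',im,None,1.5); 
im=bot.snapshot('scene'); save('h1c',im,(280,130,100,130),5)
im=bot.snapshot('side'); save('h1s',im,(140,190,150,110),5)
E
```

```text
[0.64553839 0.01498134 0.22608665] [ 0.15958937  0.10894624 -0.71526492] 0.07652276684061132 21.2 0.02111187169202353
```

View pics/h1.png

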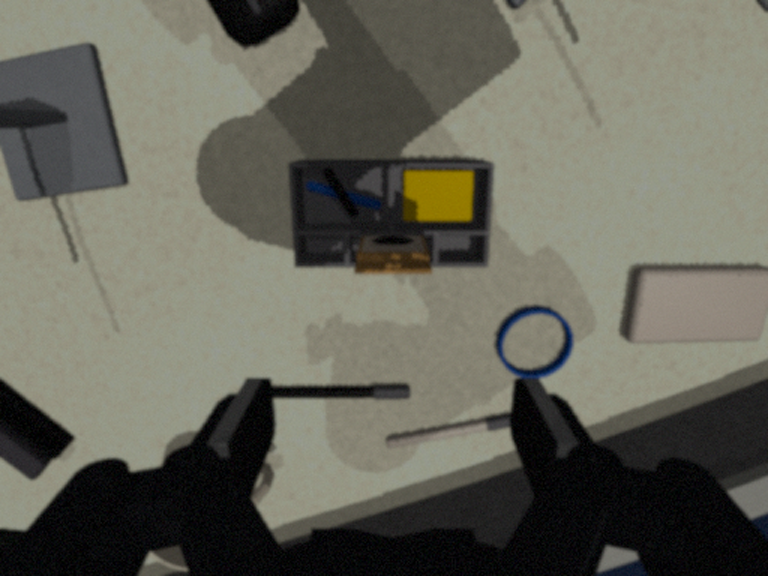

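View pics/h1c.png

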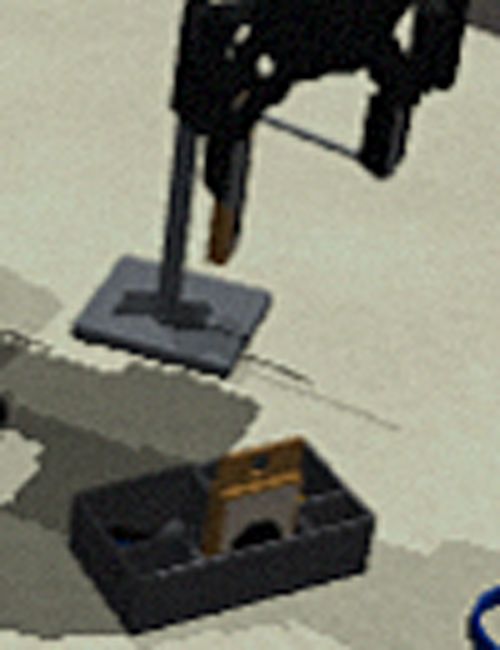

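View pics/h1s.png

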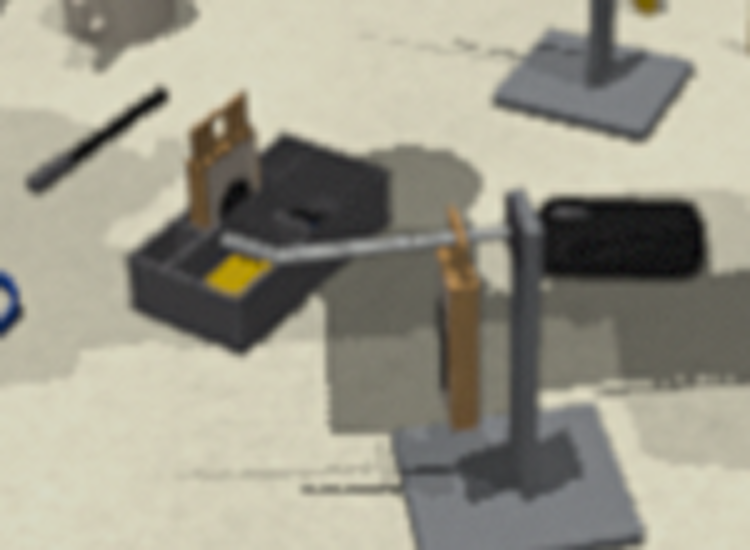

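```bash
python3 -c "
from rig import bot
print(bot.close_job())"
```

```text
the job is handed in; nothing more can be done
None
```

The wide pack is off its peg and standing upright in the slot, and the job was handed in at about 21 s of the 72 s allowed. No verdict is reported.

- **Off the peg:** I gripped the pack by its side faces and lifted it about 3 mm. I then followed the bent wire, which runs about 6° to the stand's +y and 4° up, by measuring it in the pictures. I felt down once for the wire's height, and the tip passed cleanly through the hole. From the wrist force, the load on the wire peaked at about 3 N. That force was read only between moves, so a short peak between readings would not show.
- **Into the slot:** The pack touched the slot floor with the tool at 53.5 mm, against an expected 53 mm. I confirmed this with one more gentle press (about 5 N) before opening the fingers.
- **Last checks:** The final pictures show the pack upright in the slot and the narrow pack still hanging on its peg, with the open gripper well above both. I checked the narrow pack only by eye and did not measure its position.
- **Disagreements:** The wrist camera and the two fixed cameras differed by about 2 mm on where the slot is. I used a value between them, then corrected it from a closer look at the pack just above the slot.

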